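Close down the carving bench: tools on the rack, air regulator to standby and locked

ROBOT

A 6-joint arm with a two-finger parallel gripper is mounted at the origin on the work surface. World frame = base frame: x ahead of the robot, y to its left, z up, the work surface at z = 0. Lengths are in m, angles in degrees, forces in N, time in s.
With the tool pointing down it reaches from about 0.4 to 0.825 m from the base axis. Payload 7 kg.
Tool frame: the origin (TCP) lies on the centre line of the jaws, within the pads' length; the fingertips stand 22 mm ahead of it and the grasp point (between the pads) lies 3 mm ahead of it (ctrl.finger_overhang is the distance from the TCP to the fingertips, in m); z points along the fingers, y is the line along which they close (so a half turn about z gives the same grasp; the last joint's range is limited). The gripper opens to 88 mm and grips with 3 to 60 N. Pads are 19 mm wide; open, the fingers measure 130 mm over their backs; the gripper's body (78 mm by 193 mm) begins 47 mm behind the grasp point.
Start: joints at [86.007, 20.546, 0.682, 0, -70.136, -16.507], TCP at [0.236, 0.632, 0.249] pointing down, gripper open.
Joint ranges: [-176.03, 176.03], [-82.01, 121.73], [-58.28, 71.71], [-173.87, 95.51], [-174.79, -0.11], [-173.66, 173.66]. Speed limits (degrees/s): [136.94, 136.94, 172.46, 180, 180, 180].

INTERFACE

Orientations are given as [roll, pitch, yaw] about the fixed x, y, z axes, in that order (R = Rz(yaw) Ry(pitch) Rx(roll)).
In Python, from plant import ctrl gives the robot as it stands. The module is installed in compiled form; this text tells all that it offers.
- The arm moves only by the shell command python3 -m creep 'ROWS'. ROWS is JSON, a list of rows, each an object with "grip": the closure, from 0 (fully open) to 1 (shut); "delta_pos": the shift along the tool's x, y, z scaled (see below), a list of three; "rotation": the turn, a rotation vector about the tool's x, y, z scaled (see below), a list of three. A call has 1 to 5 rows; each row is the pose to reach, as a shift and turn from the pose commanded when the call began, along the tool's axes at that moment; what a row does not reach only later rows make up. The controller multiplies each number of a shift by 10 cm and each number of a turn by pi/2 rad. A row lasts 1/10 s, in which the tool goes at most 50 mm and 8.59 degrees, less where a joint would pass 70% of its speed; a pose out of reach is approached as far as the arm can. A call with a number of a shift or a turn outside -1 to 1 is refused whole. A call with a gripper value outside its range is refused whole. The fingers move at their own pace and stop on an object; the grip force is fixed at half the most. Time passes only in rows, so rows that repeat a pose let the fingers close. It gives the time, the measured TCP pose, the force, the opening and the grip force at its end, in the units of the state.
- ctrl.get_obs(): the state, without advancing time (a new reading comes with each control period).
- ctrl.snapshot(name): name is "scene" or "top"; returns a dict with "color" (480x640x3 uint8, red, green, blue), "intrinsics" (3x3 intrinsics, pixels), "distortion" ([k1, k2, p1, p2, k3] as OpenCV has them; the pictures are not rectified), "R" (3x3) and "t" (3): a world point X has camera coordinates R X + t. Camera axes: x right, y down, z forward; pixel columns grow to the right and rows downward; lengths in m; the calibration is good to about 2 mm. A picture is of the moment at which its call begins. There is no depth.
- ctrl.close_job(): hands the job in; it is judged then, once.
The state is a dict: "clock": time; "joint_pos": joint angles; "qvel": joint speeds; "tau": joint torques, N m; "tool_pos": TCP position; "orientation": TCP orientation; "force": force on the tool from outside, world axes, zero at the start; "moment": the same for the moment, N m; "opening": finger opening in m; "gripper_force": force on a finger pad.
Only numpy, scipy, OpenCV 4.12 (cv2) and the standard library are available. Lean on these libraries where they do the work, as an engineer would, in place of code of your own. Each camera call takes 0.05 s, during which the arm holds its last target. There are 200 camera calls.

TASK

Close down the carving bench for the night: hang every tool that lies on it by its ring on a peg of the rack, and leave them hanging straight down with the swinging died away. At the air panel, turn the regulator knob until its white pointer stands at the brass standby mark, then slide the lock guard fully home over the knob, and only then swing the locking bar down until it lies in its keeper. Do not disturb the bowl blank, the glue bottle or the whetstone.

Things in the scene. Friction and masses are not known exactly. Their poses are not given: they have to be found in the camera images.
- rasp: rasp, 186 mm: dark flat blade 22 wide, 7 thick, to x -110; flat ash handle 80 long, 26 wide, 16 thick, balanced near its middle; welded hanging ring of 6 mm wire, 24 mm clear inside, centred 58 mm from the origin at half the handle's thickness. Origin: middle of the handle's underside, x along the handle to the ring, z up. 0.1-0.18 kg; may be absent
- chisel: chisel, 186 mm: narrow blade 13 wide, 7 thick, to x -110; flat ash handle 80 long, 26 wide, 16 thick, balanced near its middle; welded hanging ring of 6 mm wire, 24 mm clear inside, centred 58 mm from the origin at half the handle's thickness. Origin: middle of the handle's underside, x along the handle to the ring, z up. 0.1-0.18 kg; may be absent
- scraper: T-shaped glue scraper, 172 mm: shank 16 wide, blade 52 wide across its end, to x -96; flat ash handle 80 long, 26 wide, 16 thick, balanced near its middle; welded hanging ring of 6 mm wire, 24 mm clear inside, centred 58 mm from the origin at half the handle's thickness. Origin: middle of the handle's underside, x along the handle to the ring, z up. 0.1-0.18 kg; may be absent
- brush: bench brush, 186 mm: block and dark bristles 36 wide, 14 thick, to x -110; flat ash handle 80 long, 26 wide, 16 thick, balanced near its middle; welded hanging ring of 6 mm wire, 24 mm clear inside, centred 58 mm from the origin at half the handle's thickness. Origin: middle of the handle's underside, x along the handle to the ring, z up. 0.1-0.18 kg; may be absent
- rasp_ring (a point): centre of the rasp's hanging ring (absent with it); axes as the rasp's
- chisel_ring (a point): centre of the chisel's hanging ring (absent with it); axes as the chisel's
- scraper_ring (a point): centre of the scraper's hanging ring (absent with it); axes as the scraper's
- brush_ring (a point): centre of the brush's hanging ring (absent with it); axes as the brush's
- rack: tool rack fixed on the bench. Origin on the bench below the rail's front face, which looks to -x. Rail 400 mm (y), 40 high, top at 230; posts at y +-185. Five pegs of 8 mm bar at y -140, -70, 0, 70, 140, z 210: 20 mm level out to -x, then 45 degrees up and out to the tip (x -60, z 250). Open above and below. A ring let go on the slope stays on; the tool swings down, for some 4 s
- panel: compressed-air panel fixed on the bench: grey steel box 190 deep (x), 250 wide (y), 80 mm high; knob, guard and locking bar on its top plate. Origin: middle of its underside, +x away from the robot, z up. Knob axis at x 0, y -55 mm. Filter bowl, gauge and pipe on its far (+x) side
- knob (a joint): regulator knob angle, rad, 0 to 4.71, grows clockwise seen from above; at 0 the pointer lies 135 degrees counter-clockwise from the panel's +x. Round black knob, vertical axis, 43 mm across, from 8 to 40 mm above the top plate, on a skirt 57 mm across; white pointer line from centre to skirt edge. Stays where left (0.08 N m)
- knob_axis (a point): point on the knob's axis, 32 mm above the top plate (112 mm above the bench): where to grip it; axes as the panel's
- pointer (a point): outer end of the knob's white pointer line, 28 mm from the knob's axis; turns with the knob
- mark (a point): tip of the small brass standby mark fixed at the dial's edge, 31 mm from the knob's axis (given at the pointer's height). Its place varies from start to start, at 1.7 to 3.3 rad of knob angle, and stays through the job
- guard (a joint): travel of the lock guard, m: 0 fully open (middle 110 mm to the panel's +y side of the knob's axis), 0.11 fully home over the knob; slides along the panel's -y, friction about 1.5 N, stays where left. Steel hood 77 (x) by 64 (y) mm, 46 high, ends open, top slotted; two low runners, 18 high, trail 18 mm behind it (+y)
- guard_grip (a point): middle of the guard's black grip, an upright block on the hood, 50 (x) by 14 (y) by 24 mm high, from 46 to 70 mm above the top plate; moves with the guard; axes as the panel's
- bar (a joint): angle of the locking bar, rad: 0 level in its keeper, 1.57 upright, up to 2.3 leaning back over the panel's robot-side (-x) edge. Flat dark steel bar 125 mm long, 12 wide (along y), 10 thick; stiff hinge (0.06 N m): it stays where left and has to be taken all the way down
- bar_pivot (a point): pivot of the locking bar: axis along the panel's y, 11 mm above the top plate, 62 mm to -x of the panel's middle and 59 mm to the +y side of the knob's axis; axes as the panel's
- bar_tip (a point): point in the middle of the locking bar's section, 115 mm from its pivot, near the free end; moves with the bar
- keeper (a point): the keeper, a U-shaped catch 124 mm from the pivot to the panel's +x, where the bar's end rests level behind the runners of the closed guard; two cheeks 26 mm high above the top plate, 20 mm apart
- bowl_blank: bystander: turned wooden bowl blank, 110 mm across, 55 mm high; origin at the middle of its underside
- glue: bystander: bottle of wood glue, 66 mm across, 170 mm high; origin at the middle of its underside
- whetstone: bystander: whetstone on a wooden base, 180 x 70 x 42 mm; origin at the middle of its underside
There are look-alikes about, which are no part of the job. What is shaped like the rasp but purple is not meant.

How it is judged:
By the outcome, as a careful person would: the job done as asked, in the order asked, and still so for the second after the job is handed in, with the robot touching nothing.
Of rasp, chisel, scraper, brush only 3 to 4 are there at a start; the rules pass over those that are not, and their reading is None.
At some moment in a run one of rasp, chisel, scraper, brush may be knocked a few centimetres aside while the robot is not near it.
Once in a run the grip may slacken for a moment while it holds something.
It also fails if it takes over 210 s, if anything falls off the work surface, if the arm or the gripper's body presses on something with over 40 N, if the wrist force passes 120 N, or if a joint passes its speed limit or range.

## Working session

There is one attempt and no reset: what is moved stays moved. The work goes in short steps, Python scripts to look and compute and a shell command to move; the robot and the scene stay as the last step left them, time stands still between calls to the robot, and variables do not carry over. Pictures are saved under pics/ and viewed, at most 14 in all, crops included, and the job is handed in when it is done.

```bash
mkdir -p pics
python3 - <<'E'
from plant import ctrl
import cv2,numpy as np
o=ctrl.get_obs();print({k:np.round(v,3).tolist() for k,v in o.items()})
for n in("scene","top"):
    s=ctrl.snapshot(n);cv2.imwrite(f"pics/{n}0.png",s["color"][:,:,::-1])
    print(n,s["intrinsics"],s["distortion"],s["R"],s["t"])
E
```

```text
{'clock': 0.0, 'joint_pos': [86.008, 20.592, 0.634, -0.02, -70.135, -16.508], 'qvel': [0.058, -0.069, -0.081, -0.14, -0.106, 0.034], 'tau': [-0.002, -58.272, 29.305, 6.997, 0.007, -0.0], 'tool_pos': [0.236, 0.632, 0.248], 'orientation': [179.906, -0.008, -20.507], 'force': [-0.522, 0.325, -0.097], 'moment': [0.048, -0.004, 0.077], 'gripper_force': 0.0, 'opening': 0.088}
scene [[505.90650883   0.         327.51409112]
 [  0.         505.90650883 246.20508192]
 [  0.           0.           1.        ]] [-0.10885838  0.          0.          0.          0.        ] [[-0.51973855  0.85432325  0.00190276]
 [ 0.69210718  0.42235596 -0.58532306]
 [-0.50085874 -0.30289805 -0.81079794]] [ 0.18554773 -0.29472663  1.69682725]
top [[613.8634864    0.         320.32069768]
 [  0.         613.8634864  239.17910326]
 [  0.           0.           1.        ]] [-0.10375863  0.          0.          0.          0.        ] [[-0.0185064  -0.99974889 -0.01263637]
 [-0.99275838  0.01987444 -0.11847279]
 [ 0.11869418  0.01035236 -0.99287689]] [0.07350169 0.45027513 1.64769864]
```

View pics/top0.png

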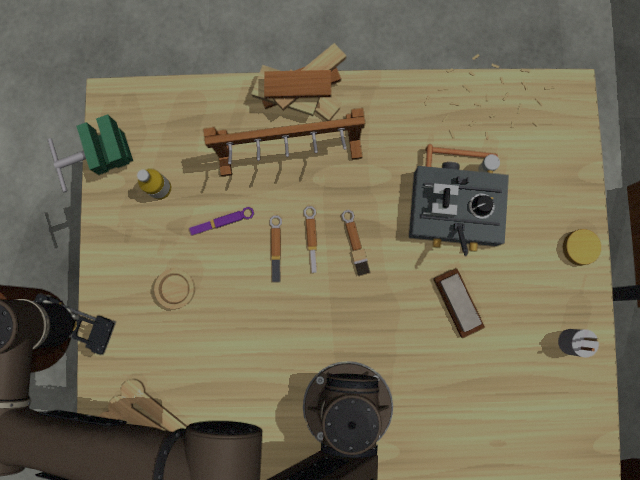

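View pics/scene0.png

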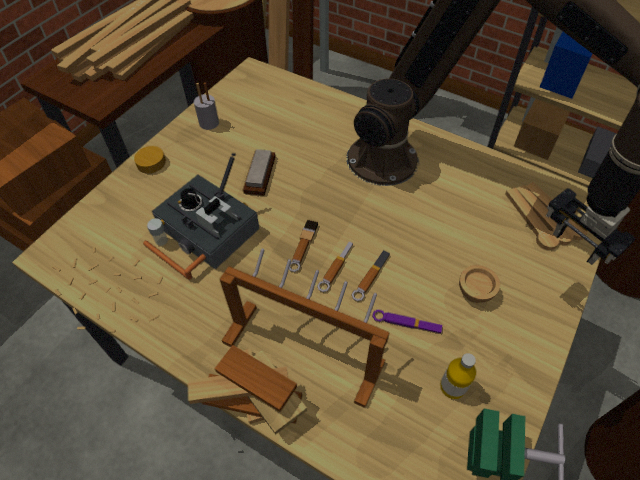

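The top view shows a purple rasp-shaped look-alike at (220,222), which is not part of the job. The flat blade at (276,245) is the rasp, the narrow blade at (311,238) the chisel and the dark bristles at (355,242) the brush. I see no scraper. One enlarged crop will confirm this.

```bash
cat > h.py <<'E'
from plant import ctrl
import cv2,numpy as np
from scipy.spatial.transform import Rotation as Ro
def snap(n): return ctrl.snapshot(n)
def rays(s,uv):
    p=cv2.undistortPoints(np.array(uv,float).reshape(-1,1,2),s["intrinsics"],np.array(s["distortion"]))[:,0]
    d=np.c_[p,np.ones(len(p))]@s["R"]; c=-s["R"].T@s["t"]; return c,d
def plane(s,uv,z):
    c,d=rays(s,uv); return c+d*((z-c[2])/d[:,2])[:,None]
def tri(s1,a,s2,b):
    c1,d1=rays(s1,[a]);c2,d2=rays(s2,[b]);A=np.c_[d1[0],-d2[0]]
    k=np.linalg.lstsq(A,c2-c1,rcond=None)[0]; p,q=c1+k[0]*d1[0],c2+k[1]*d2[0]
    return (p+q)/2,np.linalg.norm(p-q)
def proj(s,X):
    return cv2.projectPoints(np.array(X,float).reshape(-1,3),cv2.Rodrigues(s["R"])[0],s["t"],s["intrinsics"],np.array(s["distortion"]))[0][:,0]
def crop(s,u0,v0,u1,v1,k,name):
    cv2.imwrite(name,cv2.resize(s["color"][v0:v1,u0:u1,::-1],None,fx=k,fy=k,interpolation=cv2.INTER_CUBIC))
def go(pos,rpy):
    """shift (units of 10cm) and turn (units of pi/2) from the present pose, tool axes"""
    o=ctrl.get_obs();R=Ro.from_euler('xyz',o["orientation"],degrees=True);T=Ro.from_euler('xyz',rpy,degrees=True)
    return np.round(R.inv().apply(np.array(pos)-o["tool_pos"])/.1,3),np.round((R.inv()*T).as_rotvec()/(np.pi/2),3)
E
python3 - <<'E'
from h import *
s=snap("top");crop(s,185,105,385,290,3,"pics/t1.png");crop(s,400,140,520,260,5,"pics/t2.png")
c=snap("scene");crop(c,140,140,270,280,4,"pics/s2.png");crop(c,210,230,410,410,4,"pics/s1.png")
E
```

```text
(no output)
```

View pics/t1.png

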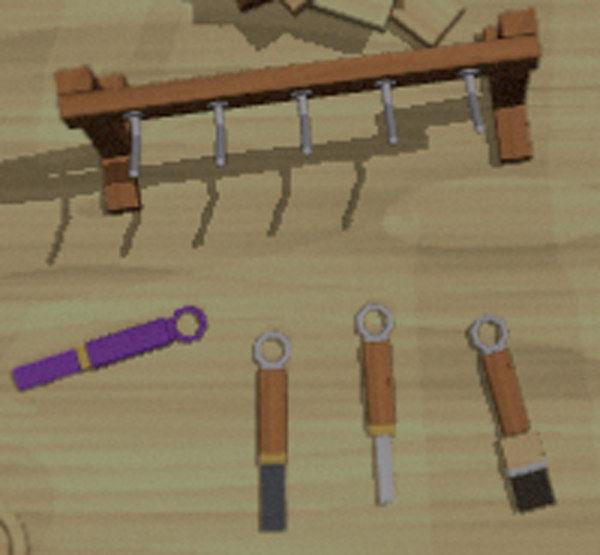

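View pics/t2.png

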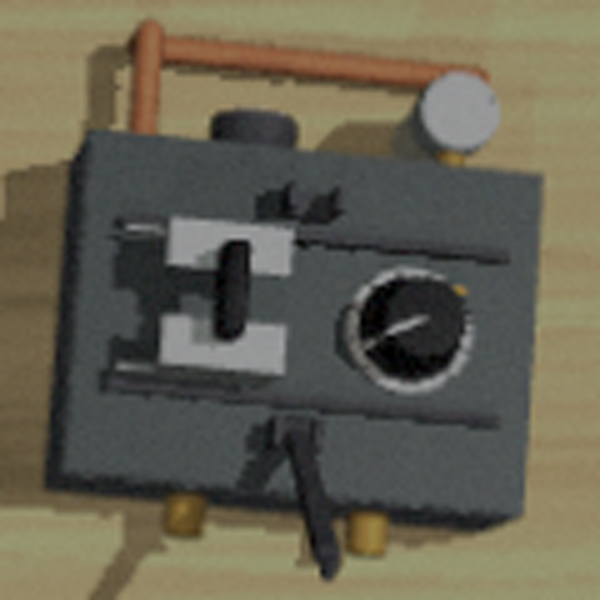

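View pics/s1.png

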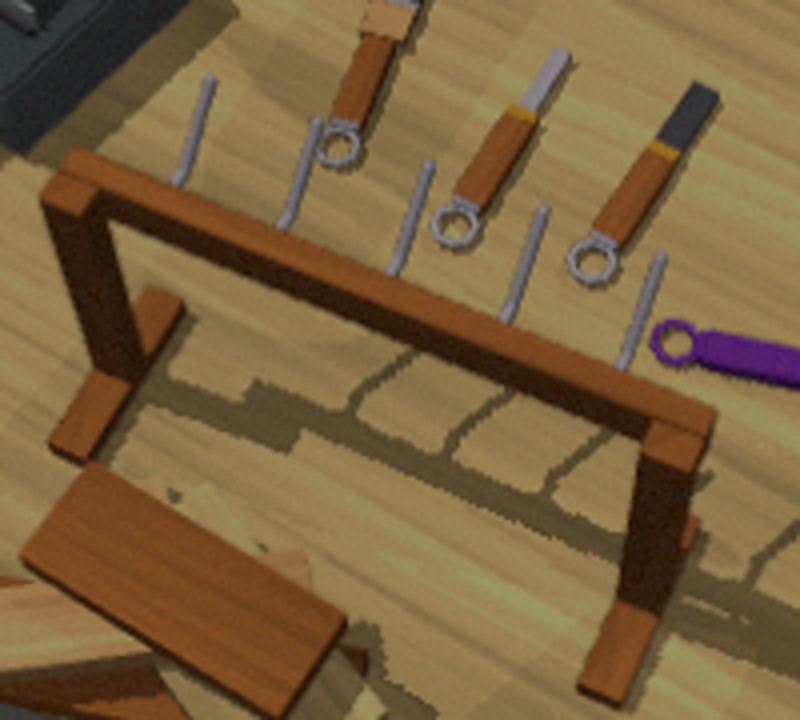

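The crop confirms the candidates. Rasp: dark flat blade, ring at about (276,222). Chisel: narrow light blade, ring at about (310,212). Brush: ring at about (348,216). The fourth shape, at (220,222), is purple and so not meant. On the panel, the knob is at (485,204), the pointer runs to the lower left, the mark is at (492,198) and the bar leans back toward the robot.

View pics/s2.png

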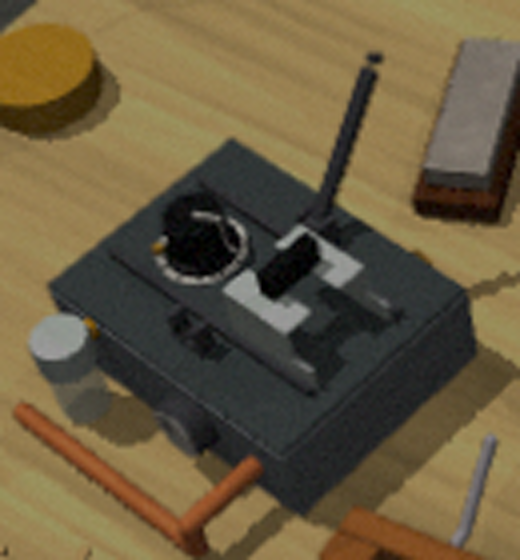

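```bash
cat > tools.py <<'E'
from h import *
def tools(s,box=(255,195,385,275)):
    """handles by orange mask; returns handle middle and ring centre from top view"""
    u0,v0,u1,v1=box
    hsv=cv2.cvtColor(s["color"],cv2.COLOR_RGB2HSV)
    m=cv2.inRange(hsv,(4,120,60),(15,255,255));k=np.zeros_like(m);k[v0:v1,u0:u1]=255;m&=k
    out=[]
    for c in cv2.findContours(m,cv2.RETR_EXTERNAL,cv2.CHAIN_APPROX_NONE)[0]:
        if cv2.contourArea(c)<80: continue
        w=plane(s,c[:,0,:].astype(float),.016)[:,:2].astype(np.float32)
        r=cv2.minAreaRect(w);b=cv2.boxPoints(r);mid=np.array(r[0])
        e=[b[1]-b[0],b[2]-b[1]];e=max(e,key=np.linalg.norm);e/=np.linalg.norm(e)
        if e[0]<0:e=-e
        out.append((np.round(mid,4),np.round(sorted(r[1]),3),round(float(np.degrees(np.arctan2(e[1],e[0]))),1)))
    return out
E
python3 - <<'E'
from tools import *
s=snap("top");c=snap("scene")
for t in tools(s):print(t)
for u in [(272,351),(375,322),(489,333)]: print("ring",plane(s,[(u[0]/3+185,u[1]/3+105)],.008))
A=[(133,176),(221,163),(306,152),(393,141),(481,130)];B=[(661,257),(544,210),(430,165),(317,122),(210,78)]
T=[]
for a,b in zip(A,B):
    p,e=tri(s,(a[0]/3+185,a[1]/3+105),c,(b[0]/4+210,b[1]/4+230));T.append(p);print("tip",p.round(4),round(e,4))
print("cam",rays(s,[(0,0)])[0],rays(c,[(0,0)])[0])
E
```

```text
(array([0.4491, 0.1883]), array([0.025, 0.075]), -0.5)
(array([ 0.4612, -0.0254]), array([0.025, 0.076]), 13.4)
(array([0.4735, 0.0906]), array([0.025, 0.074]), 3.1)
ring [[0.50436431 0.18796839 0.008     ]]
ring [[0.52951367 0.09227235 0.008     ]]
ring [[ 0.517067   -0.01289766  0.008     ]]
tip [0.6144 0.279  0.2444] 0.0009
tip [0.6226 0.2085 0.2455] 0.0011
tip [0.6303 0.1393 0.2458] 0.0
tip [0.6383 0.0686 0.2447] 0.001
tip [ 0.6456 -0.0021  0.2452] 0.0001
cam [0.25280242 0.04747669 1.69023605] [1.15028949 0.47992747 1.20292068]
```

The purple one is ignored, and the targets are the rasp, chisel and brush. Next I move above the rasp.

```bash
python3 -m creep '[{"grip":0,"delta_pos":[0.5,0.5,0],"rotation":[0,0,-0.09]},{"grip":0,"delta_pos":[1,1,0],"rotation":[0,0,-0.222]},{"grip":0,"delta_pos":[1,1,0],"rotation":[0,0,-0.222]},{"grip":0,"delta_pos":[1,1,0],"rotation":[0,0,-0.222]}]'
for i in 1 ; do python3 -m creep '[{"grip":0,"delta_pos":[0.5,1,0],"rotation":[0,0,0]},{"grip":0,"delta_pos":[0.5,1,0],"rotation":[0,0,0]},{"grip":0,"delta_pos":[0.5,1,0],"rotation":[0,0,0]}]'; done
python3 -m creep '[{"grip":0,"delta_pos":[0.5,1,0],"rotation":[0,0,0]},{"grip":0,"delta_pos":[0.5,1,0],"rotation":[0,0,0]},{"grip":0,"delta_pos":[0.5,1,0],"rotation":[0,0,0]}]'
python3 -m creep '[{"grip":0,"delta_pos":[0.5,1,0.7],"rotation":[0,0,0]},{"grip":0,"delta_pos":[0.5,1,0.7],"rotation":[0,0,0]},{"grip":0,"delta_pos":[0.5,1,0.7],"rotation":[0,0,0]},{"grip":0,"delta_pos":[0.5,1,0.7],"rotation":[0,0,0]},{"grip":0,"delta_pos":[0.5,1,0.7],"rotation":[0,0,0]}]'
python3 - <<'E'
from tools import *
print(go([.447,.188,.026],[180,0,-.5])); s=snap("top")
for t in tools(s):print(t)
print("glue",plane(s,[(145,176)],.17))
# panel: knob/mark/etc top<->scene
c=snap("scene")
f=lambda a:(a[0]/5+400,a[1]/5+140); g=lambda b:(b[0]/4+140,b[1]/4+140)
P={"mark":((461,290),(157,248)),"knobtop":((420,313),(193,207)),"keeper":((298,203),(196,330)),"barTipEnd":((328,570),(375,60)),
"cornerFL":((90,132),(305,462)),"gripmid":((236,250),(312,238)),"skirt":((412,328),(203,246))}
for k,(a,b) in P.items(): print(k,*[np.round(x,4) for x in tri(s,f(a),c,g(b))])
print("corners z.08",plane(s,[f((90,132)),f((543,175))],.08).round(4))
print("rails z.08",plane(s,[f((310,243)),f((505,257)),f((110,380)),f((497,420))],.08).round(4))
E
```

```text
clock: 0.7
tool_pos: [0.2964, 0.4995, 0.2494]
orientation: [-180.0, 0.0, -0.6]
force: [0.4, 0.7, 1.0]
opening: 0.0878
gripper_force: 0.0
clock: 1.0
tool_pos: [0.345, 0.3998, 0.2489]
orientation: [180.0, 0.0, -0.6]
force: [0.1, 0.9, 0.0]
opening: 0.0878
gripper_force: 0.0
clock: 1.3
tool_pos: [0.394, 0.2997, 0.2488]
orientation: [180.0, 0.0, -0.7]
force: [0.6, -0.2, 0.4]
opening: 0.0878
gripper_force: 0.0
clock: 1.8
tool_pos: [0.4427, 0.2022, 0.1784]
orientation: [180.0, 0.0, -0.6]
force: [-0.5, -0.5, 0.2]
opening: 0.0874
gripper_force: 0.0
(array([0.044, 0.141, 1.524]), array([ 0.   ,  0.   , -0.001]))
(array([ 0.4608, -0.0252]), array([0.026, 0.076]), 13.4)
(array([0.4734, 0.0908]), array([0.025, 0.074]), 2.9)
glue [[0.6063808  0.50907691 0.17      ]]
mark [ 0.547  -0.3977  0.0794] 0.0008
knobtop [ 0.5277 -0.3641  0.1251] 0.0022
keeper [ 0.5953 -0.3118  0.0895] 0.0043
barTipEnd [ 0.3887 -0.2945  0.1895] 0.0014
cornerFL [ 0.6364 -0.1977  0.0642] 0.0149
gripmid [ 0.5441 -0.2463  0.1803] 0.025
skirt [ 0.527  -0.3703  0.0782] 0.0008
corners z.08 [[ 0.6369 -0.2017  0.08  ]
 [ 0.6093 -0.4463  0.08  ]]
rails z.08 [[ 0.5741 -0.3175  0.08  ]
 [ 0.5647 -0.4229  0.08  ]
 [ 0.5019 -0.2069  0.08  ]
 [ 0.4765 -0.4135  0.08  ]]
```

```bash
python3 -m creep '[{"grip":0,"delta_pos":[0.04,0.14,0.5],"rotation":[0,0,0]},{"grip":0,"delta_pos":[0.04,0.14,1],"rotation":[0,0,0]},{"grip":0,"delta_pos":[0.04,0.14,1],"rotation":[0,0,0]}]' >/dev/null
python3 -m creep '[{"grip":0,"delta_pos":[0,0,0.3],"rotation":[0,0,0]},{"grip":0,"delta_pos":[0,0,0.52],"rotation":[0,0,0]},{"grip":0,"delta_pos":[0,0,0.52],"rotation":[0,0,0]},{"grip":1,"delta_pos":[0,0,0.52],"rotation":[0,0,0]},{"grip":1,"delta_pos":[0,0,0.52],"rotation":[0,0,0]}]'
python3 -m creep '[{"grip":1,"delta_pos":[0,0,0],"rotation":[0,0,0]},{"grip":1,"delta_pos":[0,0,0],"rotation":[0,0,0]},{"grip":1,"delta_pos":[0,0,0],"rotation":[0,0,0]},{"grip":1,"delta_pos":[0,0,0],"rotation":[0,0,0]},{"grip":1,"delta_pos":[0,0,0],"rotation":[0,0,0]}]'
```

```text
clock: 2.7
tool_pos: [0.4473, 0.1896, 0.0287]
orientation: [-179.9, -0.1, -0.5]
force: [0.2, 0.2, 0.7]
opening: 0.0769
gripper_force: 0.0
clock: 3.2
tool_pos: [0.4462, 0.1881, 0.0266]
orientation: [-180.0, -0.0, -0.5]
force: [-0.4, 0.4, -0.4]
opening: 0.0373
gripper_force: 0.0
```

```bash
cat > hang.py <<'E'
from h import *
tips={1:[.6144,.2790,.2444],2:[.6226,.2085,.2455],3:[.6303,.1393,.2458],4:[.6383,.0686,.2447],5:[.6456,-.0021,.2452]}
rx=np.array([.9939,.1103,0]);slope=np.array([*(-rx[:2]*.7071),.7071])
def hang(peg,off,ringx=.058,ringz=.0186,a=45):
    a=np.radians(a);ez=np.array([0,0,1.]);X=np.cos(a)*rx+np.sin(a)*ez;Z=np.sin(a)*rx-np.cos(a)*ez;Y=np.cross(Z,X)
    R=np.c_[X,Y,Z];p=np.array(tips[peg])+slope*off-R@[ringx,0,ringz]
    rpy=Ro.from_matrix(R).as_euler('xyz',degrees=True);return p,rpy
def show(peg,off,**k):
    p,r=hang(peg,off,**k);print(off,p.round(4),r.round(1),*go(p,r))
E
python3 -m creep '[{"grip":1,"delta_pos":[0,0,0],"rotation":[0,0,0]},{"grip":1,"delta_pos":[0,0,0],"rotation":[0,0,0]},{"grip":1,"delta_pos":[0,0,-0.3],"rotation":[0,0,0]},{"grip":1,"delta_pos":[0,0,-0.6],"rotation":[0,0,0]},{"grip":1,"delta_pos":[0,0,-1],"rotation":[0,0,0]}]'
python3 -m creep '[{"grip":1,"delta_pos":[-0.3,0,-0.4],"rotation":[0,0,0]},{"grip":1,"delta_pos":[-0.3,0,-0.8],"rotation":[0,0,0]},{"grip":1,"delta_pos":[-0.3,0,-1],"rotation":[0,0,0]},{"grip":1,"delta_pos":[-0.3,0,-1],"rotation":[0,0,0]}]'
python3 -c "
from hang import *
show(1,.03);show(1,-.025)"
```

```text
clock: 3.7
tool_pos: [0.445, 0.1872, 0.1262]
orientation: [179.9, 0.2, -0.5]
force: [2.0, 1.3, -2.1]
opening: 0.0256
gripper_force: 30.0
clock: 4.1
tool_pos: [0.4171, 0.1894, 0.2297]
orientation: [-179.8, -0.2, -0.5]
force: [0.3, -0.8, -2.2]
opening: 0.0258
gripper_force: 30.0
0.03 [0.5395 0.2707 0.2378] [180.  -45.    6.3] [ 1.217 -0.823 -0.072] [ 0.027  0.497 -0.073]
-0.025 [0.5781 0.275  0.1989] [180.  -45.    6.3] [ 1.601 -0.868  0.319] [ 0.027  0.497 -0.073]
```

```bash
python3 -m creep '[{"grip":1,"delta_pos":[0.1,-0.2,-0.2],"rotation":[0.005,0.09,-0.013]},{"grip":1,"delta_pos":[0.2,-0.4,-0.4],"rotation":[0.01,0.18,-0.026]},{"grip":1,"delta_pos":[0.3,-0.6,-0.4],"rotation":[0.015,0.27,-0.04]},{"grip":1,"delta_pos":[0.4,-0.82,-0.4],"rotation":[0.02,0.36,-0.053]},{"grip":1,"delta_pos":[0.4,-0.82,-0.4],"rotation":[0.025,0.45,-0.066]}]' >/dev/null
python3 -m creep '[{"grip":1,"delta_pos":[0,0,0],"rotation":[0.002,0.047,-0.007]},{"grip":1,"delta_pos":[0,0,0],"rotation":[0.002,0.047,-0.007]},{"grip":1,"delta_pos":[0,0,0],"rotation":[0.002,0.047,-0.007]}]'
python3 - <<'E'
from hang import *
show(1,.03);show(1,-.025)
print(ctrl.get_obs()["joint_pos"])
s=snap("top");c=snap("scene");a=s["color"][80:260,190:400,::-1];b=c["color"][220:400,240:450,::-1]
cv2.imwrite("pics/r1.png",cv2.resize(np.hstack([a,b]),None,fx=1.9,fy=1.9,interpolation=cv2.INTER_CUBIC))
E
```

```text
clock: 4.9
tool_pos: [0.4663, 0.2664, 0.2778]
orientation: [179.2, -38.9, 5.0]
force: [0.4, -1.1, -2.5]
opening: 0.0255
gripper_force: 30.0
0.03 [0.5395 0.2707 0.2378] [180.  -45.    6.3] [0.319 0.011 0.772] [ 0.019  0.068 -0.011]
-0.025 [0.5781 0.275  0.1989] [180.  -45.    6.3] [ 0.378 -0.006  1.318] [ 0.019  0.068 -0.011]
[ 59.17637601  -8.93028882 -58.27596375  65.36418633 -34.64518792
 -18.39900615]
```

View pics/r1.png

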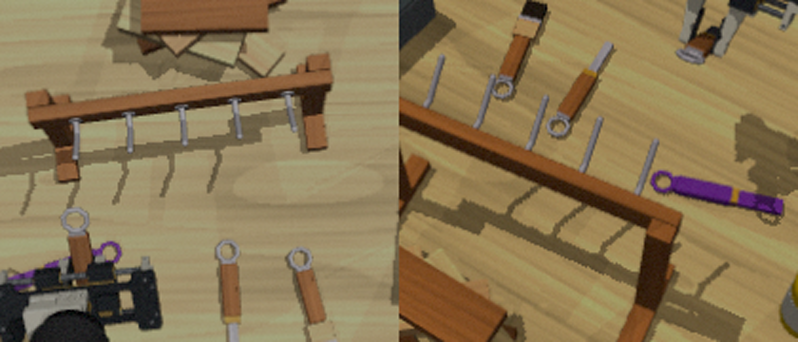

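The left view shows the rasp held with its ring at (75,220), lined up with peg 1. In the scene view it is gripped firmly at (700,45). Next I approach the peg tip.

```bash
python3 -m creep '[{"grip":1,"delta_pos":[0.16,0,0.35],"rotation":[0.019,0.068,-0.011]},{"grip":1,"delta_pos":[0.32,0.01,0.6],"rotation":[0.019,0.068,-0.011]},{"grip":1,"delta_pos":[0.32,0.01,0.77],"rotation":[0.019,0.068,-0.011]},{"grip":1,"delta_pos":[0.32,0.01,0.77],"rotation":[0.019,0.068,-0.011]}]'
python3 - <<'E'
from hang import *
show(1,.03);show(1,-.025)
print(ctrl.get_obs()["joint_pos"])
s=snap("top");c=snap("scene");a=s["color"][110:210,190:290,::-1];b=c["color"][250:350,320:420,::-1]
cv2.imwrite("pics/r2.png",cv2.resize(np.hstack([a,b]),None,fx=4,fy=4,interpolation=cv2.INTER_CUBIC))
E
```

```text
clock: 5.4
tool_pos: [0.5316, 0.2766, 0.2634]
orientation: [178.6, -42.4, 5.9]
force: [-0.3, 0.7, -1.0]
opening: 0.0256
gripper_force: 30.0
0.03 [0.5395 0.2707 0.2378] [180.  -45.    6.3] [-0.12   0.061  0.239] [ 0.018  0.029 -0.003]
-0.025 [0.5781 0.275  0.1989] [180.  -45.    6.3] [-0.095  0.046  0.789] [ 0.018  0.029 -0.003]
[ 39.13757952  -2.81977737 -58.27520636  95.25319784 -23.00496832
 -31.7229925 ]
```

View pics/r2.png

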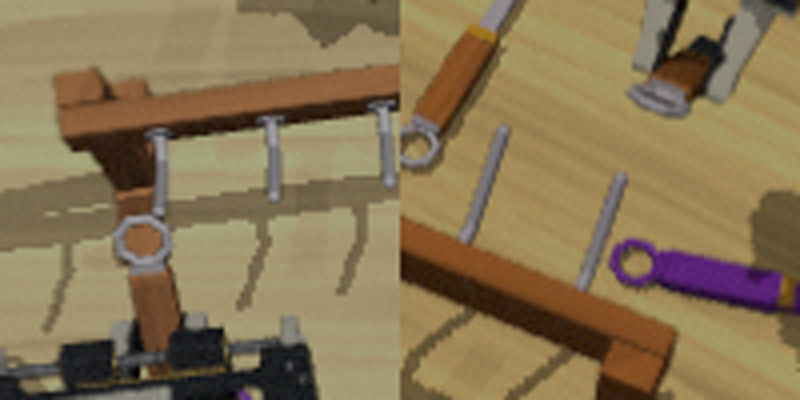

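The ring is at (140,242) in the left view, about 10 mm short of the peg and shifted. Joints 3 and 4 sit at their limits, so a 45° tilt is out of reach here. I'll use a gentler tilt of 22°.

```bash
python3 -m creep '[{"grip":1,"delta_pos":[-0.1,0.0,-0.2],"rotation":[0.01,-0.06,0]},{"grip":1,"delta_pos":[-0.2,0.0,-0.4],"rotation":[0.01,-0.12,0]},{"grip":1,"delta_pos":[-0.2,0,-0.4],"rotation":[0.01,-0.2,0]},{"grip":1,"delta_pos":[-0.2,0,-0.4],"rotation":[0.01,-0.23,0]},{"grip":1,"delta_pos":[-0.2,0,-0.4],"rotation":[0.01,-0.23,0]}]'
python3 -c "
from hang import *
show(1,.03,a=22);show(1,-.025,a=22)
print(ctrl.get_obs()['joint_pos'])"
```

```text
clock: 6.0
tool_pos: [0.4935, 0.2726, 0.2851]
orientation: [179.2, -25.8, 5.7]
force: [3.8, -1.7, 0.7]
opening: 0.0256
gripper_force: 30.0
0.03 [0.5329 0.27   0.2611] [180.  -22.    6.3] [0.247 0.06  0.386] [ 0.012 -0.042 -0.007]
-0.025 [0.5716 0.2742 0.2222] [180.  -22.    6.3] [0.428 0.048 0.905] [ 0.012 -0.042 -0.007]
[ 60.06587294  -3.50723211 -39.90790849  31.88284757 -43.21053838
  13.88268223]
```

```bash
python3 -m creep '[{"grip":1,"delta_pos":[0.12,0.03,0.2],"rotation":[0.012,-0.042,-0.007]},{"grip":1,"delta_pos":[0.25,0.06,0.39],"rotation":[0.012,-0.042,-0.007]},{"grip":1,"delta_pos":[0.25,0.06,0.39],"rotation":[0.012,-0.042,-0.007]},{"grip":1,"delta_pos":[0.25,0.06,0.39],"rotation":[0.012,-0.042,-0.007]}]'
python3 - <<'E'
from hang import *
show(1,.03,a=22);show(1,-.025,a=22)
print(ctrl.get_obs()["joint_pos"])
s=snap("top");c=snap("scene");a=s["color"][110:210,190:290,::-1];b=c["color"][250:350,320:420,::-1]
cv2.imwrite("pics/r3.png",cv2.resize(np.hstack([a,b]),None,fx=4,fy=4,interpolation=cv2.INTER_CUBIC))
E
```

```text
clock: 6.4
tool_pos: [0.5361, 0.2691, 0.2612]
orientation: [179.9, -22.2, 6.1]
force: [0.6, -0.5, -2.0]
opening: 0.0258
gripper_force: 30.0
0.03 [0.5329 0.27   0.2611] [180.  -22.    6.3] [-0.029 -0.012 -0.011] [ 0.002 -0.003 -0.002]
-0.025 [0.5716 0.2742 0.2222] [180.  -22.    6.3] [ 0.184 -0.014  0.496] [ 0.002 -0.003 -0.002]
[ 53.76725988   2.08979527 -34.31055496  25.27365135 -41.11498476
  24.97317444]
```

View pics/r3.png

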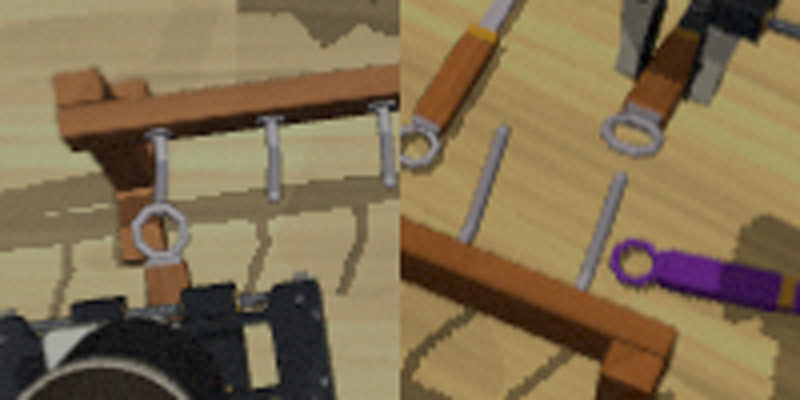

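The ring at (159,235) is directly in front of the peg 1 tip at (160,212). I check the triangulation and slide it on.

```bash
python3 - <<'E'
from hang import *
s=snap("top");c=snap("scene")
print("ring",tri(s,(229.9,168.6),c,(378.5,283.5)),"want",np.array(tips[1])+slope*.03)
E
python3 -m creep '[{"grip":1,"delta_pos":[0.05,-0.01,0.15],"rotation":[0,0,0]},{"grip":1,"delta_pos":[0.1,-0.01,0.29],"rotation":[0,0,0]},{"grip":1,"delta_pos":[0.15,-0.01,0.4],"rotation":[0,0,0]},{"grip":1,"delta_pos":[0.18,-0.01,0.5],"rotation":[0,0,0]},{"grip":1,"delta_pos":[0.18,-0.01,0.5],"rotation":[0,0,0]}]'
python3 - <<'E'
from hang import *
show(1,-.025,a=22)
s=snap("top");c=snap("scene");a=s["color"][110:210,190:290,::-1];b=c["color"][250:350,320:420,::-1]
cv2.imwrite("pics/r4.png",cv2.resize(np.hstack([a,b]),None,fx=4,fy=4,interpolation=cv2.INTER_CUBIC))
E
```

```text
ring (array([0.59737965, 0.275417  , 0.26268137]), np.float64(0.0006188841410113376)) want [0.5933164  0.27666021 0.265613  ]
clock: 7.1
tool_pos: [0.5726, 0.2733, 0.2213]
orientation: [179.9, -22.2, 6.0]
force: [-0.5, -0.6, -3.4]
opening: 0.0253
gripper_force: 30.0
-0.025 [0.5716 0.2742 0.2222] [180.  -22.    6.3] [-0.005 -0.01  -0.012] [ 0.002 -0.003 -0.003]
```

View pics/r4.png

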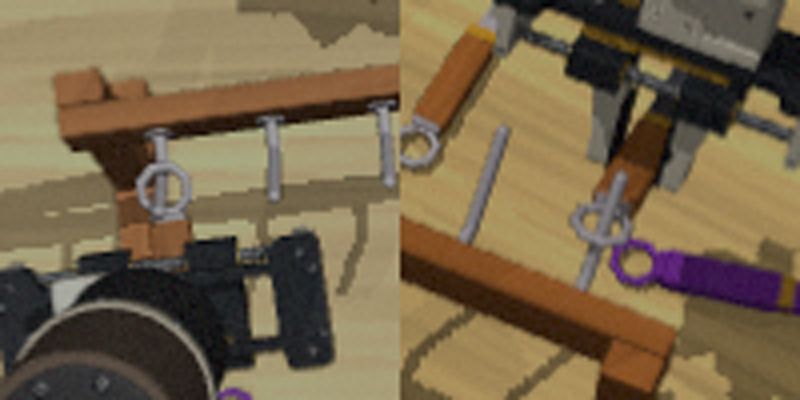

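The scene view shows the ring threaded on peg 1 at (603,222), with the peg tip standing through it. I release and retreat.

```bash
python3 -m creep '[{"grip":0.6,"delta_pos":[0,0,0],"rotation":[0,0,0]},{"grip":0.3,"delta_pos":[0,0,0],"rotation":[0,0,0]},{"grip":0,"delta_pos":[0,0,0],"rotation":[0,0,0]},{"grip":0,"delta_pos":[0,0,0],"rotation":[0,0,0]},{"grip":0,"delta_pos":[0,0,-0.1],"rotation":[0,0,0]}]' >/dev/null
python3 -m creep '[{"grip":0,"delta_pos":[-0.1,0,-0.3],"rotation":[0,-0.06,0]},{"grip":0,"delta_pos":[-0.3,0,-0.5],"rotation":[0,-0.12,0]},{"grip":0,"delta_pos":[-0.5,0,-0.6],"rotation":[0,-0.2,0]},{"grip":0,"delta_pos":[-0.7,0,-0.6],"rotation":[0,-0.244,0.03]},{"grip":0,"delta_pos":[-0.7,0,-0.6],"rotation":[0,-0.244,0.03]}]'
python3 - <<'E'
from tools import *
s=snap("top")
for t in tools(s):print(t)
print(go([.472,.0905,.026],[180,0,3]),ctrl.get_obs()["joint_pos"])
c=snap("scene");crop(c,290,230,490,380,3,"pics/x5.png")
E
```

```text
clock: 8.2
tool_pos: [0.4813, 0.2647, 0.2611]
orientation: [-179.4, -0.2, 3.3]
force: [0.4, -1.3, -0.9]
opening: 0.0875
gripper_force: 0.0
(array([ 0.4605, -0.0254]), array([0.025, 0.076]), 13.9)
(array([0.4734, 0.0909]), array([0.025, 0.074]), 3.0)
(array([-0.221,  1.752,  2.333]), array([-0.006, -0.005,  0.004])) [ 49.09197412   7.93162588 -14.54008227  -0.10060523 -66.84806253
  44.34638197]
```

```bash
python3 -m creep '[{"grip":0,"delta_pos":[-0.1,0.5,0],"rotation":[-0.006,-0.005,0.004]},{"grip":0,"delta_pos":[-0.22,0.9,0.1],"rotation":[-0.006,-0.005,0.004]},{"grip":0,"delta_pos":[-0.22,0.9,0.1],"rotation":[-0.006,-0.005,0.004]}]' >/dev/null
python3 -m creep '[{"grip":0,"delta_pos":[0,0.45,0.2],"rotation":[0,0,0]},{"grip":0,"delta_pos":[0,0.85,0.4],"rotation":[0,0,0]},{"grip":0,"delta_pos":[0,0.85,0.8],"rotation":[0,0,0]},{"grip":0,"delta_pos":[0,0.85,0.8],"rotation":[0,0,0]},{"grip":0,"delta_pos":[0,0.85,0.8],"rotation":[0,0,0]}]'
python3 - <<'E'
from tools import *
print(go([.472,.0905,.026],[180,0,3]))
E
```

```text
clock: 9.1
tool_pos: [0.4697, 0.0882, 0.1704]
orientation: [179.9, 0.1, 3.1]
force: [0.4, 0.1, -0.4]
opening: 0.0871
gripper_force: 0.0
(array([ 0.027, -0.024,  1.444]), array([0.001, 0.001, 0.001]))
```

```bash
python3 -m creep '[{"grip":0.3,"delta_pos":[0.03,-0.02,0.5],"rotation":[0,0,0]},{"grip":0.3,"delta_pos":[0.03,-0.02,0.92],"rotation":[0,0,0]},{"grip":0.3,"delta_pos":[0.03,-0.02,0.92],"rotation":[0,0,0]}]' >/dev/null
python3 -m creep '[{"grip":0.3,"delta_pos":[0,0,0.3],"rotation":[0,0,0]},{"grip":0.3,"delta_pos":[0,0,0.52],"rotation":[0,0,0]},{"grip":0.3,"delta_pos":[0,0,0.52],"rotation":[0,0,0]},{"grip":1,"delta_pos":[0,0,0.52],"rotation":[0,0,0]},{"grip":1,"delta_pos":[0,0,0.52],"rotation":[0,0,0]}]'
python3 -m creep '[{"grip":1,"delta_pos":[0,0,0],"rotation":[0,0,0]},{"grip":1,"delta_pos":[0,0,0],"rotation":[0,0,0]},{"grip":1,"delta_pos":[0,0,0],"rotation":[0,0,0]},{"grip":1,"delta_pos":[0,0,0],"rotation":[0,0,0]},{"grip":1,"delta_pos":[0,0,0],"rotation":[0,0,0]}]'
python3 -m creep '[{"grip":1,"delta_pos":[0,0,-0.3],"rotation":[0,0,0]},{"grip":1,"delta_pos":[0,0,-0.7],"rotation":[0,0,0]},{"grip":1,"delta_pos":[0,0,-1],"rotation":[0,0,0]},{"grip":1,"delta_pos":[0,0,-1],"rotation":[0,0,0]}]'
python3 - <<'E'
from hang import *
show(3,.03,a=22);show(3,-.025,a=22)
E
```

```text
clock: 9.9
tool_pos: [0.4736, 0.0915, 0.0281]
orientation: [-179.9, -0.1, 3.1]
force: [0.2, 0.2, 0.0]
opening: 0.0505
gripper_force: 0.0
clock: 10.4
tool_pos: [0.4723, 0.0905, 0.0264]
orientation: [180.0, 0.1, 3.0]
force: [-3.2, 0.3, 7.3]
opening: 0.0259
gripper_force: 30.0
clock: 10.8
tool_pos: [0.4744, 0.0915, 0.1298]
orientation: [-179.8, -0.3, 3.1]
force: [0.2, 0.8, -2.1]
opening: 0.0259
gripper_force: 3.0
0.03 [0.5488 0.1303 0.2625] [180.  -22.    6.3] [ 0.77  -0.351 -1.323] [ 0.005  0.241 -0.036]
-0.025 [0.5875 0.1345 0.2236] [180.  -22.    6.3] [ 1.157 -0.372 -0.932] [ 0.005  0.241 -0.036]
```

The grip force has dropped to 3 N, so this is the slackening. I hold still until it recovers, then check that the chisel hasn't shifted.

```bash
for i in 1; do python3 -m creep '[{"grip":1,"delta_pos":[0,0,0],"rotation":[0,0,0]},{"grip":1,"delta_pos":[0,0,0],"rotation":[0,0,0]},{"grip":1,"delta_pos":[0,0,0],"rotation":[0,0,0]},{"grip":1,"delta_pos":[0,0,0],"rotation":[0,0,0]},{"grip":1,"delta_pos":[0,0,0],"rotation":[0,0,0]}]'; done
python3 - <<'E'
from h import *
s=snap("top");c=snap("scene")
print("expect ring",ctrl.get_obs()["tool_pos"],proj(s,[[.532,.0945,.112]]),proj(c,[[.532,.0945,.112]]))
a=s["color"][110:260,220:370,::-1];b=c["color"][200:350,250:400,::-1]
cv2.imwrite("pics/r5.png",cv2.resize(np.hstack([a,b]),None,fx=2.6,fy=2.6,interpolation=cv2.INTER_CUBIC))
E
```

```text
clock: 11.3
tool_pos: [0.4719, 0.0902, 0.1251]
orientation: [179.9, 0.2, 3.0]
force: [-0.3, -0.4, -1.3]
opening: 0.0257
gripper_force: 30.0
expect ring [0.47207951 0.09032706 0.1254147 ] [[307.96246699 204.95774064]] [[323.65303605 264.660791  ]]
```

View pics/r5.png

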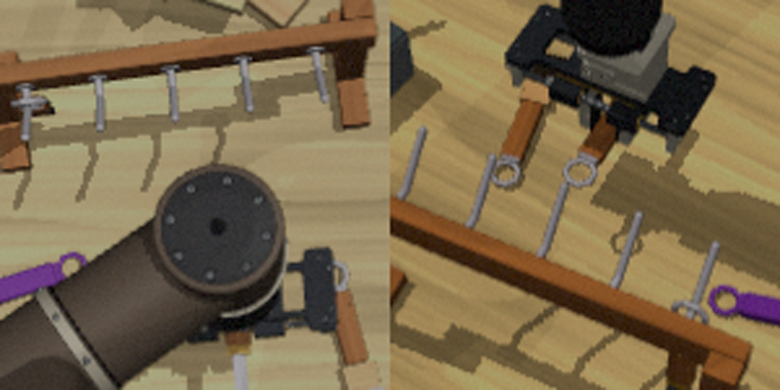

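The slackened grip has recovered to 30 N. The chisel ring is at scene pixel (323,266) against an expected (324,265), so it hasn't slipped. The rasp hangs on peg 1, and I carry on to peg 3.

```bash
python3 -m creep '[{"grip":1,"delta_pos":[0.05,-0.1,-0.4],"rotation":[0,0.06,-0.009]},{"grip":1,"delta_pos":[0.1,-0.2,-0.8],"rotation":[0,0.12,-0.018]},{"grip":1,"delta_pos":[0.2,-0.3,-1],"rotation":[0.005,0.18,-0.03]},{"grip":1,"delta_pos":[0.2,-0.35,-1],"rotation":[0.005,0.241,-0.036]},{"grip":1,"delta_pos":[0.2,-0.35,-1],"rotation":[0.005,0.241,-0.036]}]'
python3 - <<'E'
from hang import *
show(3,.03,a=22)
E
```

```text
clock: 11.9
tool_pos: [0.4867, 0.1239, 0.2232]
orientation: [179.7, -21.5, 6.5]
force: [-0.7, -1.6, -2.3]
opening: 0.026
gripper_force: 30.0
0.03 [0.5488 0.1303 0.2625] [180.  -22.    6.3] [ 0.725  0.008 -0.137] [0.003 0.005 0.001]
```

```bash
python3 -m creep '[{"grip":1,"delta_pos":[0.1,0,-0.25],"rotation":[0.003,0.005,0]},{"grip":1,"delta_pos":[0.4,0,-0.2],"rotation":[0.003,0.005,0]},{"grip":1,"delta_pos":[0.72,0.01,-0.14],"rotation":[0.003,0.005,0]},{"grip":1,"delta_pos":[0.72,0.01,-0.14],"rotation":[0.003,0.005,0]},{"grip":1,"delta_pos":[0.72,0.01,-0.14],"rotation":[0.003,0.005,0]}]'
python3 - <<'E'
from hang import *
show(3,.03,a=22);show(3,-.025,a=22)
s=snap("top");c=snap("scene")
p=np.array(tips[3])+slope*.03
print(proj(s,p),proj(c,p))
# ring centre: grey-ring blob (low saturation bright) near the expectation
for n,i in(("t",s),("c",c)):
    q=proj(i,p)[0].astype(int);w=i["color"][q[1]-12:q[1]+13,q[0]-12:q[0]+13]
    h=cv2.cvtColor(w,cv2.COLOR_RGB2HSV);m=(h[...,1]<70)&(h[...,2]>80);print(n,q);print("\n".join("".join(".#"[int(v)] for v in r) for r in m))
E
```

```text
clock: 12.4
tool_pos: [0.5525, 0.1321, 0.2647]
orientation: [-179.9, -21.9, 6.3]
force: [0.3, 0.7, -2.4]
opening: 0.0251
gripper_force: 30.0
0.03 [0.5488 0.1303 0.2625] [180.  -22.    6.3] [-0.044  0.014  0.005] [-0.     0.001 -0.001]
-0.025 [0.5875 0.1345 0.2236] [180.  -22.    6.3] [0.172 0.015 0.511] [-0.     0.001 -0.001]
[[287.47567465 162.0056239 ]] [[321.45953628 258.90994023]]
t [287 162]
#####.#.#.####...........
..........#####..........
.#..#..########..........
################.........
........#########........
.......###########.......
......####.########......
.....####.......###......
.....###........####.....
.....###.........###.....
.....###........####.....
.....###........####.....
.....###........####.....
......####.....####......
####..#############......
####...###########.......
##.#...###########.......
........##########.......
.........#####...........
.........................
.........................
.........................
.........................
.........................
.........................
c [321 258]
...........###...........
.........................
.........................
.........................
.........................
.........................
.........................
...........#.............
...........####..........
..........########.......
......#############......
.....##############......
....####.....#####.......
....###.......#####......
....###.........###......
.....###........###......
.....#####......###......
......############.......
........##########.......
...........##............
.........................
.........................
.........................
.........................
.......##................
```

The ring sits where expected, at top (287,160) and scene (320,260). I slide it on and release.

```bash
python3 -m creep '[{"grip":1,"delta_pos":[0.05,0.01,0.15],"rotation":[0,0,0]},{"grip":1,"delta_pos":[0.1,0.01,0.29],"rotation":[0,0,0]},{"grip":1,"delta_pos":[0.15,0.01,0.4],"rotation":[0,0,0]},{"grip":1,"delta_pos":[0.17,0.01,0.5],"rotation":[0,0,0]},{"grip":1,"delta_pos":[0.17,0.01,0.5],"rotation":[0,0,0]}]'
python3 - <<'E'
from hang import *
show(3,-.025,a=22)
s=snap("top");c=snap("scene")
p=np.array(tips[3])-slope*.025
for n,i in(("t",s),("c",c)):
    q=proj(i,p)[0].astype(int);w=i["color"][q[1]-17:q[1]+18,q[0]-14:q[0]+15]
    h=cv2.cvtColor(w,cv2.COLOR_RGB2HSV);m=(h[...,1]<70)&(h[...,2]>80);print(n,q);print("\n".join("".join(".#"[int(v)] for v in r) for r in m))
E
```

```text
clock: 13.0
tool_pos: [0.5862, 0.1348, 0.2237]
orientation: [-180.0, -21.9, 6.3]
force: [0.7, -1.0, -1.1]
opening: 0.0255
gripper_force: 30.0
-0.025 [0.5875 0.1345 0.2236] [180.  -22.    6.3] [0.011 0.004 0.005] [-0.     0.001  0.   ]
t [286 150]
.............................
.............................
............#####............
..........#####..............
............###..............
............####.............
.......####.####.............
########################.#...
#####################.####.##
#############################
###########..###.............
............######...........
..........##########.........
#####.###############........
######################.......
############.####..###.......
############.####..###.......
###########..####..###.......
........###..####...##.......
###....####.#####..####......
#####.###########..###.......
.........########.####.......
.........############........
...........#########.........
.............########........
............########.........
.............................
.............................
.............
[... 558 characters left out ...]
..........
.............######..........
.........##########..........
........########.#...........
.......###...###.#...........
......###....###....#........
......###...####..####.......
.......###..###....###.......
........#######....###.......
........#############........
.........###########.........
...........########..........
..........##.................
..........####...............
..........###................
.........####................
.........####................
.........###.................
.........###.................
........####.................
.......####..................
.......####..................
......####...................
.......###...................
```

The scene mask shows the peg passing through the ring. I release and move to the brush.

```bash
python3 -m creep '[{"grip":0.6,"delta_pos":[0,0,0],"rotation":[0,0,0]},{"grip":0.3,"delta_pos":[0,0,0],"rotation":[0,0,0]},{"grip":0,"delta_pos":[0,0,0],"rotation":[0,0,0]},{"grip":0,"delta_pos":[0,0,0],"rotation":[0,0,0]},{"grip":0,"delta_pos":[0,0,-0.1],"rotation":[0,0,0]}]' >/dev/null
python3 -m creep '[{"grip":0,"delta_pos":[-0.1,0,-0.3],"rotation":[0,-0.06,0]},{"grip":0,"delta_pos":[-0.3,0,-0.5],"rotation":[0,-0.12,0]},{"grip":0,"delta_pos":[-0.5,0,-0.6],"rotation":[0,-0.2,0]},{"grip":0,"delta_pos":[-0.7,0,-0.6],"rotation":[0,-0.244,0]},{"grip":0,"delta_pos":[-0.7,0,-0.6],"rotation":[0,-0.244,0]}]'
python3 - <<'E'
from tools import *
s=snap("top")
for t in tools(s):print(t)
print(go([.4605,-.0255,.026],[180,0,13]))
E
```

```text
clock: 14.1
tool_pos: [0.4956, 0.1254, 0.2641]
orientation: [-179.9, 0.0, 6.4]
force: [0.2, -0.3, 0.7]
opening: 0.0873
gripper_force: 0.0
(array([ 0.4609, -0.0255]), array([0.025, 0.077]), 13.8)
(array([-0.528,  1.462,  2.378]), array([-0.001, -0.002, -0.074]))
```

```bash
python3 -m creep '[{"grip":0,"delta_pos":[-0.2,0.4,0],"rotation":[0,0,-0.074]},{"grip":0,"delta_pos":[-0.4,0.8,0.3],"rotation":[0,0,-0.074]},{"grip":0,"delta_pos":[-0.53,1,0.6],"rotation":[0,0,-0.074]},{"grip":0,"delta_pos":[-0.53,1,0.6],"rotation":[0,0,-0.074]}]' >/dev/null
python3 -m creep '[{"grip":0.2,"delta_pos":[-0.05,0.4,0.3],"rotation":[0,0,0]},{"grip":0.3,"delta_pos":[-0.05,0.45,0.6],"rotation":[0,0,0]},{"grip":0.3,"delta_pos":[-0.05,0.45,0.9],"rotation":[0,0,0]},{"grip":0.3,"delta_pos":[-0.05,0.45,0.9],"rotation":[0,0,0]}]'
python3 - <<'E'
from tools import *
print(go([.4605,-.0255,.026],[180,0,13]))
E
```

```text
clock: 14.95
tool_pos: [0.458, -0.0258, 0.1112]
orientation: [-180.0, 0.2, 13.0]
force: [0.2, -0.4, 0.3]
opening: 0.0631
gripper_force: 0.0
(array([0.028, 0.003, 0.852]), array([-0.   ,  0.002, -0.   ]))
```

```bash
python3 -m creep '[{"grip":0.3,"delta_pos":[0.02,0,0.4],"rotation":[0,0,0]},{"grip":0.3,"delta_pos":[0.02,0,0.7],"rotation":[0,0,0]},{"grip":0.3,"delta_pos":[0.02,0,0.85],"rotation":[0,0,0]},{"grip":0.3,"delta_pos":[0.02,0,0.85],"rotation":[0,0,0]},{"grip":1,"delta_pos":[0.02,0,0.85],"rotation":[0,0,0]}]'
python3 -m creep '[{"grip":1,"delta_pos":[0,0,0],"rotation":[0,0,0]},{"grip":1,"delta_pos":[0,0,0],"rotation":[0,0,0]},{"grip":1,"delta_pos":[0,0,0],"rotation":[0,0,0]},{"grip":1,"delta_pos":[0,0,0],"rotation":[0,0,0]},{"grip":1,"delta_pos":[0,0,0],"rotation":[0,0,0]}]'
python3 -m creep '[{"grip":1,"delta_pos":[0,0,0],"rotation":[0,0,0]},{"grip":1,"delta_pos":[0,0,-0.3],"rotation":[0,0,0]},{"grip":1,"delta_pos":[0,0,-0.7],"rotation":[0,0,0]},{"grip":1,"delta_pos":[0,0,-1],"rotation":[0,0,0]},{"grip":1,"delta_pos":[0,0,-1],"rotation":[0,0,0]}]'
python3 - <<'E'
from hang import *
show(5,.03,a=22);print(ctrl.get_obs()["joint_pos"])
E
```

```text
clock: 15.45
tool_pos: [0.4631, -0.0237, 0.0301]
orientation: [-179.9, -0.2, 13.1]
force: [0.0, -0.1, 0.1]
opening: 0.0574
gripper_force: 0.0
clock: 15.95
tool_pos: [0.4621, -0.0244, 0.0292]
orientation: [-179.9, -0.1, 13.0]
force: [-0.7, 0.8, 6.5]
opening: 0.0257
gripper_force: 30.0
clock: 16.45
tool_pos: [0.4641, -0.0239, 0.1326]
orientation: [-179.9, -0.5, 13.1]
force: [-0.2, -0.0, -0.5]
opening: 0.0257
gripper_force: 30.0
0.03 [ 0.5641 -0.0111  0.2619] [180.  -22.    6.3] [ 1.015  0.1   -1.285] [-0.016  0.239  0.074]
[ 2.14146833e+01  6.97443764e+00 -3.45395547e+01 -1.78171790e-02
 -4.79782592e+01  8.16590407e+01]
```

```bash
python3 -m creep '[{"grip":1,"delta_pos":[0.05,0.05,-0.4],"rotation":[0,0.06,0.02]},{"grip":1,"delta_pos":[0.1,0.1,-0.8],"rotation":[-0.005,0.12,0.04]},{"grip":1,"delta_pos":[0.2,0.1,-1],"rotation":[-0.01,0.18,0.06]},{"grip":1,"delta_pos":[0.2,0.1,-1],"rotation":[-0.016,0.239,0.074]},{"grip":1,"delta_pos":[0.2,0.1,-1],"rotation":[-0.016,0.239,0.074]}]'
python3 - <<'E'
from hang import *
show(5,.03,a=22,ringx=.0565,ringz=.021)
E
```

```text
clock: 16.95
tool_pos: [0.4793, -0.0312, 0.2263]
orientation: [179.9, -21.6, 6.2]
force: [-1.3, -0.4, -1.9]
opening: 0.0254
gripper_force: 30.0
0.03 [ 0.5646 -0.0111  0.2647] [180.  -22.    6.3] [ 0.95  -0.108 -0.037] [ 0.001  0.005 -0.001]
```

```bash
python3 -m creep '[{"grip":1,"delta_pos":[0.1,-0.05,-0.2],"rotation":[0,0.005,0]},{"grip":1,"delta_pos":[0.5,-0.1,-0.15],"rotation":[0,0.005,0]},{"grip":1,"delta_pos":[0.93,-0.11,-0.04],"rotation":[0,0.005,0]},{"grip":1,"delta_pos":[0.93,-0.11,-0.04],"rotation":[0,0.005,0]},{"grip":1,"delta_pos":[0.93,-0.11,-0.04],"rotation":[0,0.005,0]}]'
cat > mask.py <<'E'
from hang import *
def mk(peg,off):
  s=snap("top");c=snap("scene")
  p=np.array(tips[peg])+slope*off
  for n,i in(("t",s),("c",c)):
    q=proj(i,p)[0].astype(int);w=i["color"][q[1]-16:q[1]+17,q[0]-14:q[0]+15]
    h=cv2.cvtColor(w,cv2.COLOR_RGB2HSV);m=(h[...,1]<70)&(h[...,2]>80);print(n,q);print("\n".join("".join(".#"[int(v)] for v in r) for r in m))
E
python3 - <<'E'
from mask import *
show(5,.03,a=22,ringx=.0565,ringz=.021);show(5,-.025,a=22,ringx=.0565,ringz=.021)
mk(5,.03)
E
```

```text
clock: 17.45
tool_pos: [0.5669, -0.0097, 0.2648]
orientation: [179.9, -21.8, 6.3]
force: [-0.8, 0.3, -1.2]
opening: 0.0259
gripper_force: 30.0
0.03 [ 0.5646 -0.0111  0.2647] [180.  -22.    6.3] [-0.022  0.011 -0.008] [ 0.002  0.002 -0.001]
-0.025 [ 0.6033 -0.0068  0.2258] [180.  -22.    6.3] [0.194 0.01  0.497] [ 0.002  0.002 -0.001]
t [346 154]
.........####................
.........####................
.........####................
..........###................
..........####...............
..........####...............
..........####...............
..........####...............
......#..#########...........
..........#########..........
.........###########.........
........######...####........
........####......####.......
.......####........###.......
.......###.........###.......
.......####........###.......
.......####........###.......
........###........###.......
........####......###........
........#####...#####........
.........###########.........
...........#########.........
...........#########.........
...........#######...........
.............................
..
[... 539 characters left out ...]
..........
.............................
.............................
.............####............
.........##########..........
........#############........
.......#############.........
......###......#####.........
......###.......####.........
......###.........###........
......#####.......###........
.......#############.........
........###########..........
...........#######...........
.............................
.............................
.............................
.............................
.............................
.........###.................
.........###.................
.........###.................
........####.................
........###..................
```

```bash
python3 -m creep '[{"grip":1,"delta_pos":[0.05,0.01,0.15],"rotation":[0,0,0]},{"grip":1,"delta_pos":[0.1,0.01,0.28],"rotation":[0,0,0]},{"grip":1,"delta_pos":[0.15,0.01,0.4],"rotation":[0,0,0]},{"grip":1,"delta_pos":[0.19,0.01,0.5],"rotation":[0,0,0]},{"grip":1,"delta_pos":[0.19,0.01,0.5],"rotation":[0,0,0]}]'
python3 - <<'E'
from mask import *
mk(5,-.025)
E
```

```text
clock: 18.05
tool_pos: [0.6029, -0.0069, 0.2257]
orientation: [179.9, -21.9, 6.3]
force: [-0.4, -0.3, -0.4]
opening: 0.0258
gripper_force: 30.0
t [344 143]
.............................
.........#####...............
.........#.#.................
..........###................
..........####...............
..........####...............
#.........####...............
..........####...............
..........####...............
...........#######...........
..........#########..........
..........##########.........
.........###..#..####........
........#######...###........
.......####.###....###.......
.......####.####...###.......
........###.####...###.......
........###.####...###.......
........########..####.......
.....#.##########.###........
........############.........
..........##########.........
...........#########.........
...........#########.........
...........####..............
.##..........................
.............................
.....#.......................
.............................
.............................
.............................
..............
[... 347 characters left out ...]
..........
...............###...........
.............####............
.............####.##.........
.........############........
........############.........
.......###...###.##..........
......###....####.###........
.......##....###...##........
.......###...###..###........
.......#########.###.........
........###########..........
...........########..........
............##...............
...........###...............
...........##................
...........###...............
..........####...............
..........###................
..........###................
.........####................
........####.................
........####.................
........###..................
```

Peg 5 is threaded too. I release and retreat, then fix the panel frame and look at the rack.

```bash
python3 -m creep '[{"grip":0.6,"delta_pos":[0,0,0],"rotation":[0,0,0]},{"grip":0.3,"delta_pos":[0,0,0],"rotation":[0,0,0]},{"grip":0,"delta_pos":[0,0,0],"rotation":[0,0,0]},{"grip":0,"delta_pos":[0,0,0],"rotation":[0,0,0]},{"grip":0,"delta_pos":[0,0,-0.1],"rotation":[0,0,0]}]' >/dev/null
python3 -m creep '[{"grip":0,"delta_pos":[-0.1,0,-0.3],"rotation":[0,-0.06,0]},{"grip":0,"delta_pos":[-0.3,0,-0.5],"rotation":[0,-0.12,0]},{"grip":0,"delta_pos":[-0.5,0,-0.6],"rotation":[0,-0.2,0]},{"grip":0,"delta_pos":[-0.7,0,-0.6],"rotation":[0,-0.244,0]},{"grip":0,"delta_pos":[-0.7,0,-0.6],"rotation":[0,-0.244,0]}]'
python3 - <<'E'
from h import *
s=snap("top");c=snap("scene");print(tool:=ctrl.get_obs()["joint_pos"])
# brass mark & white in both views by mask
def blobs(i,box,lo,hi,amin):
    u0,v0,u1,v1=box;h=cv2.cvtColor(i["color"][v0:v1,u0:u1],cv2.COLOR_RGB2HSV)
    n,l,st,ce=cv2.connectedComponentsWithStats(cv2.inRange(h,lo,hi))
    return [(int(st[k,4]),np.round(ce[k]+[u0,v0],2)) for k in range(1,n) if st[k,4]>=amin]
print("mark t",blobs(s,(465,185,505,220),(12,130,90),(30,255,255),2),"c",blobs(c,(170,180,210,220),(12,130,90),(30,255,255),2))
w=lambda a,b:(np.vstack(a),b)
a=cv2.resize(s["color"][180:230,455:515,::-1],(480,400),interpolation=cv2.INTER_CUBIC)
b=cv2.resize(c["color"][180:222,170:210,::-1],(320,336),interpolation=cv2.INTER_CUBIC);b=cv2.copyMakeBorder(b,0,64,0,0,cv2.BORDER_CONSTANT)
cv2.imwrite("pics/k.png",np.hstack([a,b]))
E
```

```text
clock: 19.15
tool_pos: [0.5119, -0.0165, 0.266]
orientation: [179.9, 0.0, 6.2]
force: [-0.3, 0.0, -1.2]
opening: 0.0877
gripper_force: 0.0
[ 20.20350264   4.33152347 -18.08973025   0.15527112 -67.38172761
  75.98967451]
mark t [] c [(5, array([178.8, 201.4]))]
```

View pics/k.png

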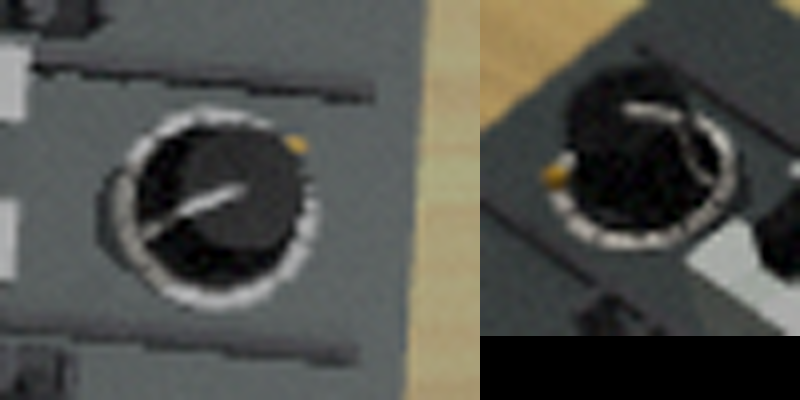

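The panel crop shows the skirt centre at about (219,207), the pointer end at (150,237), the mark at (297,145) and the knob top centre at (240,190).

Run:
```python
from h import *
s=snap("top");c=snap("scene")
f=lambda a:(455+(a[0]+.5)/8-.5,180+(a[1]+.5)/8-.5); g=lambda b:(170+b[0]/8-.5,180+b[1]/8-.5)
C=plane(s,[f((219,207))],.088)[0];P=plane(s,[f((148,238))],.088)[0];M=plane(s,[f((300,142))],.088)[0];T=plane(s,[f((240,190))],.12)[0]
print("C",C,"top",T)
C2=plane(c,[g((649,176)-np.array([480,0]))],.088)[0];M2=plane(c,[g((75,175))],.088)[0];P2=plane(c,[g((228,180))],.088)[0];print("scene C",C2)
ang=lambda v:np.degrees(np.arctan2(v[1],v[0]))
for c_,p,m in((C,P,M),(C2,P2,M2)):
    print("r",np.hypot(*(p-c_)[:2]),np.hypot(*(m-c_)[:2]))
    a,b=ang(p-c_),ang(m-c_);print("pointer",a,"mark",b,"clockwise turn",(a-b)%360, "knob angles",np.radians((135-a-6.4)%360),np.radians((135-b-6.4)%360))
# frame check: known offsets from C (knob axis at y -55)
psi=np.radians(-6.4);X=np.array([np.cos(psi),np.sin(psi)]);Y=np.array([-np.sin(psi),np.cos(psi)]);O=(C[:2]+T[:2])/2+.055*Y
for n,q,z in(("cornerFL",(.095,.125),.08),("cornerFR",(.095,-.125),.08),("keeper",(.062,.004),.1),("guardgrip",(0,.055),.15),("pivot",(-.062,.004),.091)):
    w=[*(O+q[0]*X+q[1]*Y),z];print(n,np.round(w,4),proj(s,w).round(1),proj(c,w).round(1))
```

```text
C [ 0.52603734 -0.36694875  0.088     ] top [ 0.52607198 -0.36589064  0.12      ]
scene C [ 0.53246194 -0.36283247  0.088     ]
r 0.026336046250342977 0.0356560831094666
pointer 112.31781924457445 mark -52.986683064167856 clockwise turn 165.30450230874231 knob angles 0.28417766358703345 3.1692854972451547
r 0.022336469937805335 0.0351854126942148
pointer 116.06262050115055 mark -59.80134961556348 clockwise turn 175.86397011671403 knob angles 0.21881855182695956 3.288223865992536
cornerFL [ 0.6405 -0.1981  0.08  ] [[416.6 165.1]] [[211.4 252.8]]
cornerFR [ 0.6127 -0.4466  0.08  ] [[508.6 173.8]] [[151.9 210. ]]
keeper [ 0.5942 -0.3147  0.1   ] [[462.2 179.6]] [[188.4 219.6]]
guardgrip [ 0.5383 -0.2571  0.15  ] [[445.1 197.3]] [[213.6 203.1]]
pivot [ 0.471  -0.3009  0.091 ] [[458.5 226.3]] [[220.  195.5]]
```

```bash
python3 -m creep '[{"grip":0,"delta_pos":[0,0.4,0],"rotation":[0,0,-0.09]},{"grip":0,"delta_pos":[-0.05,0.8,0],"rotation":[0,0,-0.18]},{"grip":0,"delta_pos":[-0.07,1,0],"rotation":[0,0,-0.27]},{"grip":0,"delta_pos":[-0.07,1,0],"rotation":[0,0,-0.36]},{"grip":0,"delta_pos":[-0.07,1,0],"rotation":[0,0,-0.45]}]'
python3 - <<'E'
from h import *
print(go([.526,-.366,.2],[180,0,55]))
E
```

```text
clock: 19.85
tool_pos: [0.5161, -0.1178, 0.2664]
orientation: [179.8, -0.1, 47.0]
force: [-0.0, 1.1, 0.4]
opening: 0.0876
gripper_force: 0.0
(array([-1.749,  1.763,  0.668]), array([ 0.002, -0.001, -0.089]))
```

```bash
python3 -m creep '[{"grip":0,"delta_pos":[-0.3,0.3,0],"rotation":[0,0,-0.08]},{"grip":0,"delta_pos":[-0.6,0.6,0],"rotation":[0,0,-0.08]},{"grip":0,"delta_pos":[-0.9,0.9,0],"rotation":[0,0,-0.08]},{"grip":0,"delta_pos":[-0.9,0.9,0],"rotation":[0,0,-0.08]}]' >/dev/null
python3 -m creep '[{"grip":0,"delta_pos":[-0.3,0.3,0.2],"rotation":[0,0,0]},{"grip":0,"delta_pos":[-0.6,0.6,0.4],"rotation":[0,0,0]},{"grip":0,"delta_pos":[-0.7,0.9,0.5],"rotation":[0,0,0]},{"grip":0,"delta_pos":[-0.7,0.9,0.5],"rotation":[0,0,0]},{"grip":0,"delta_pos":[-0.7,0.9,0.5],"rotation":[0,0,0]}]'
python3 - <<'E'
from h import *
print(go([.526,-.366,.115],[180,0,55]),ctrl.get_obs()["joint_pos"])
E
```

```text
clock: 20.75
tool_pos: [0.5516, -0.354, 0.2157]
orientation: [179.9, 0.0, 53.9]
force: [-0.5, -0.2, 0.2]
opening: 0.0877
gripper_force: 0.0
(array([-0.248, -0.138,  1.007]), array([ 0.001,  0.   , -0.012])) [-1.56389220e+01  1.98720479e+01 -4.72709024e+00  6.18801952e-02
 -6.53219032e+01  1.59510772e+02]
```

```bash
python3 -m creep '[{"grip":0,"delta_pos":[-0.25,-0.14,0.3],"rotation":[0,0,-0.01]},{"grip":0,"delta_pos":[-0.25,-0.14,0.6],"rotation":[0,0,-0.01]},{"grip":0,"delta_pos":[-0.25,-0.14,0.85],"rotation":[0,0,-0.01]},{"grip":0,"delta_pos":[-0.25,-0.14,1],"rotation":[0,0,-0.01]},{"grip":0,"delta_pos":[-0.25,-0.14,1],"rotation":[0,0,-0.01]}]'
python3 -m creep '[{"grip":1,"delta_pos":[0,0,0],"rotation":[0,0,0]},{"grip":1,"delta_pos":[0,0,0],"rotation":[0,0,0]},{"grip":1,"delta_pos":[0,0,0],"rotation":[0,0,0]},{"grip":1,"delta_pos":[0,0,0],"rotation":[0,0,0]},{"grip":1,"delta_pos":[0,0,0],"rotation":[0,0,0]}]'
python3 -m creep '[{"grip":1,"delta_pos":[0,0,0],"rotation":[0,0,0]},{"grip":1,"delta_pos":[0,0,0],"rotation":[0,0,0]}]'
```

```text
clock: 21.25
tool_pos: [0.5249, -0.3643, 0.1154]
orientation: [180.0, 0.0, 54.9]
force: [-0.1, 0.2, 0.5]
opening: 0.0877
gripper_force: 0.0
clock: 21.75
tool_pos: [0.5261, -0.3658, 0.117]
orientation: [179.8, -0.0, 54.9]
force: [-0.0, 1.1, -0.4]
opening: 0.0534
gripper_force: 0.0
clock: 21.95
tool_pos: [0.5288, -0.3676, 0.1172]
orientation: [179.5, -0.0, 54.9]
force: [8.3, -8.8, -6.8]
opening: 0.0423
gripper_force: 30.0
```

```bash
python3 -m creep '[{"grip":1,"delta_pos":[0,0.035,0],"rotation":[0,0,0]},{"grip":1,"delta_pos":[0,0.035,0],"rotation":[0,0,0.05]}]'
for i in 1; do python3 -m creep '[{"grip":1,"delta_pos":[0,0,0],"rotation":[0,0,0.09]},{"grip":1,"delta_pos":[0,0,0],"rotation":[0,0,0.18]},{"grip":1,"delta_pos":[0,0,0],"rotation":[0,0,0.27]},{"grip":1,"delta_pos":[0,0,0],"rotation":[0,0,0.36]},{"grip":1,"delta_pos":[0,0,0],"rotation":[0,0,0.43]}]'; done
```

```text
clock: 22.15
tool_pos: [0.5289, -0.3678, 0.1171]
orientation: [179.9, -0.0, 50.3]
force: [-0.2, 2.0, 5.4]
opening: 0.0421
gripper_force: 30.0
clock: 22.65
tool_pos: [0.5286, -0.3671, 0.117]
orientation: [180.0, -0.1, 11.3]
force: [-0.7, 4.5, 6.2]
opening: 0.0426
gripper_force: 30.0
```

Forces are low and the knob is centred at (0.529, -0.367). I keep turning.

```bash
python3 -m creep '[{"grip":1,"delta_pos":[0,0,0],"rotation":[0,0,0.09]},{"grip":1,"delta_pos":[0,0,0],"rotation":[0,0,0.18]},{"grip":1,"delta_pos":[0,0,0],"rotation":[0,0,0.27]},{"grip":1,"delta_pos":[0,0,0],"rotation":[0,0,0.36]},{"grip":1,"delta_pos":[0,0,0],"rotation":[0,0,0.44]}]'
python3 -m creep '[{"grip":1,"delta_pos":[0,0,0],"rotation":[0,0,0.09]},{"grip":1,"delta_pos":[0,0,0],"rotation":[0,0,0.18]},{"grip":1,"delta_pos":[0,0,0],"rotation":[0,0,0.27]},{"grip":1,"delta_pos":[0,0,0],"rotation":[0,0,0.36]},{"grip":1,"delta_pos":[0,0,0],"rotation":[0,0,0.44]}]'
python3 -m creep '[{"grip":1,"delta_pos":[0,0,0],"rotation":[0,0,0.09]},{"grip":1,"delta_pos":[0,0,0],"rotation":[0,0,0.18]},{"grip":1,"delta_pos":[0,0,0],"rotation":[0,0,0.27]},{"grip":1,"delta_pos":[0,0,0],"rotation":[0,0,0.36]},{"grip":1,"delta_pos":[0,0,0],"rotation":[0,0,0.36]}]'
```

```text
clock: 23.15
tool_pos: [0.5287, -0.3663, 0.117]
orientation: [-179.9, -0.1, -28.3]
force: [-1.4, 8.8, 8.6]
opening: 0.0425
gripper_force: 30.0
clock: 23.65
tool_pos: [0.5293, -0.3659, 0.1171]
orientation: [-179.8, -0.0, -67.9]
force: [1.3, 11.2, 7.0]
opening: 0.0424
gripper_force: 30.0
clock: 24.15
tool_pos: [0.53, -0.3659, 0.1171]
orientation: [-179.8, 0.1, -100.2]
force: [2.2, 11.0, 6.0]
opening: 0.0424
gripper_force: 30.0
```

```bash
python3 -m creep '[{"grip":0,"delta_pos":[0,0,0],"rotation":[0,0,0]},{"grip":0,"delta_pos":[0,0,0],"rotation":[0,0,0]},{"grip":0,"delta_pos":[0,0,0],"rotation":[0,0,0]},{"grip":0,"delta_pos":[0,0,-0.4],"rotation":[0,0,0]},{"grip":0,"delta_pos":[0,0,-1],"rotation":[0,0,0]}]' >/dev/null
python3 -m creep '[{"grip":0,"delta_pos":[-0.4,0,-0.5],"rotation":[0,0,-0.08]},{"grip":0,"delta_pos":[-0.9,0,-0.5],"rotation":[0,0,-0.17]},{"grip":0,"delta_pos":[-1,0,-0.5],"rotation":[0,0,-0.26]},{"grip":0,"delta_pos":[-1,0,-0.5],"rotation":[0,0,-0.35]},{"grip":0,"delta_pos":[-1,0,-0.5],"rotation":[0,0,-0.43]}]' >/dev/null
python3 -m creep '[{"grip":0,"delta_pos":[-0.5,0.3,0],"rotation":[0,0,-0.09]},{"grip":0,"delta_pos":[-0.8,0.6,0],"rotation":[0,0,-0.18]},{"grip":0,"delta_pos":[-0.8,0.8,0],"rotation":[0,0,-0.27]},{"grip":0,"delta_pos":[-0.8,0.8,0],"rotation":[0,0,-0.36]},{"grip":0,"delta_pos":[-0.8,0.8,0],"rotation":[0,0,-0.43]}]'
python3 - <<'E'
from h import *
s=snap("top");c=snap("scene")
a=cv2.resize(s["color"][180:230,455:515,::-1],(480,400),interpolation=cv2.INTER_CUBIC)
b=c["color"][200:360,220:400,::-1];b=cv2.resize(b,(320,284));b=cv2.copyMakeBorder(b,0,116,0,0,cv2.BORDER_CONSTANT)
cv2.imwrite("pics/k2.png",np.hstack([a,b]))
E
```

```text
clock: 25.65
tool_pos: [0.4363, -0.2378, 0.2567]
orientation: [180.0, -0.2, -22.3]
force: [0.5, -0.1, 0.2]
opening: 0.0875
gripper_force: 0.0
```

View pics/k2.png

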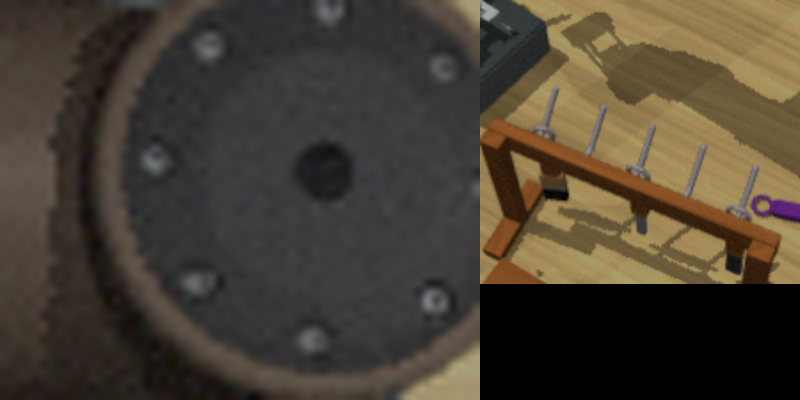

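The right half shows the rasp, chisel and brush all hanging on pegs 1, 3 and 5. The wrist hides the knob from the top camera, so I step aside and read the pointer numerically.

```bash
python3 -m creep '[{"grip":0,"delta_pos":[-0.2,-0.45,0],"rotation":[0,0,-0.08]},{"grip":0,"delta_pos":[-0.37,-0.9,0],"rotation":[0,0,-0.17]},{"grip":0,"delta_pos":[-0.37,-1,0],"rotation":[0,0,-0.17]},{"grip":0,"delta_pos":[-0.37,-1,0],"rotation":[0,0,-0.17]}]'
python3 -m creep '[{"grip":0,"delta_pos":[0,-0.45,0],"rotation":[0,0,0]},{"grip":0,"delta_pos":[0,-0.9,0],"rotation":[0,0,0]},{"grip":0,"delta_pos":[0,-1,0],"rotation":[0,0,0]},{"grip":0,"delta_pos":[0,-1,0],"rotation":[0,0,0]}]'
cat > kn.py <<'E'
from h import *
s=snap("top");w=s["color"][190:222,466:500].astype(int)
h=cv2.cvtColor(w.astype(np.uint8),cv2.COLOR_RGB2HSV)
for r in range(32): print(190+r,"".join("B" if h[r,k,1]>110 and h[r,k,2]>90 else str(min(9,h[r,k,2]//26)) for k in range(34)))
np.save("kn.npy",w)
E
python3 kn.py
```

```text
clock: 26.15
tool_pos: [0.4418, -0.1296, 0.2562]
orientation: [179.9, -0.1, -7.3]
force: [0.6, -0.9, -0.2]
opening: 0.0873
gripper_force: 0.0
clock: 26.55
tool_pos: [0.4543, -0.0312, 0.2558]
orientation: [179.9, -0.1, -7.3]
force: [-0.7, -0.5, -0.7]
opening: 0.0876
gripper_force: 0.0
190 3333233332111111111112222222222232
191 3333333333333333333211111111121222
192 3333333333333333333333333333321111
193 3333333333333455443333333333333333
194 3333333334556556666543333333333333
195 3333333335665334334345433333333333
196 3333333356531000111112223333333333
197 3333335632000111111111125653333333
198 33333465200001111111111555B4333333
199 3333456300000111111111453233333333
200 3333344100001111111114642123333333
201 3332232000001111111146521123333333
202 3312430000011111111355211112333333
203 3313440100001111111111111122333333
204 3223440000011111111111121223333333
205 3123431000001111111211111215533333
206 3123441000001111111111211124433333
207 3123330000001111111111112246533333
208 3122441000000111111111111146433333
209 3212442000000011111111111145433333
210 3312344100000011111111110454333333
211 3322244210000000001000012565333333
212 3333234421000000000000114654333333
213 3333223342100000000000146643333333
214 3333332444210001010012345533333333
215 3333333244443211112235653433333333
216 3333333325666544335666543333333333
217 3333333333456666666654433333333333
218 3333333333333445544443333333333333
219 3333333333333333333333333333333333
220 2332333333333333333333333333333333
221 2222222232223223333333333333333333
```

```bash
cat > ang.py <<'E'
from h import *
from scipy.optimize import least_squares
import sys
ang=lambda v:np.degrees(np.arctan2(v[1],v[0]))
acc=[]
for k in range(3):
    s=snap("top");u0,v0=466,190;w=s["color"][v0:222,u0:500].astype(float)
    hsv=cv2.cvtColor(w.astype(np.uint8),cv2.COLOR_RGB2HSV).astype(float)
    V,S=hsv[...,2],hsv[...,1];yy,xx=np.mgrid[v0:222,u0:500]
    yel=np.clip(w[...,0]-w[...,2]-25,0,None);yel[S<70]=0; b=yel>0
    mk=np.array([(xx*yel).sum(),(yy*yel).sum()])/yel.sum()
    M=plane(s,[mk],.088)[0][:2]
    P=plane(s,np.c_[xx[V>105],yy[V>105]].astype(float),.088)[:,:2]
    wt=V[V>105]-100
    C=np.array([.5265,-.367])
    for _ in range(8):
        r=np.hypot(*(P-C).T);g=(r>.0235)&(r<.031)
        f=least_squares(lambda c:(np.hypot(*(P[g]-c[:2]).T)-c[2])*np.sqrt(wt[g]),[*C,.027],loss='soft_l1',f_scale=.01);C=f.x[:2]
    # pointer on the knob's top face
    Q=plane(s,np.c_[xx.ravel(),yy.ravel()].astype(float),.12)[:,:2];r=np.hypot(*(Q-C).T);a=(r<.020)&(V.ravel()>75)
    wq=V.ravel()[a]-55;q=Q[a];mu=(q*wq[:,None]).sum(0)/wq.sum()
    d=np.linalg.svd((q-mu)*np.sqrt(wq)[:,None])[2][0]; d=d*np.sign(d@(mu-C))
    acc.append([*C,f.x[2],*M,np.hypot(*(M-C)),ang(M-C),ang(mu-C),ang(d),a.sum(),b.sum()])
print(np.round(np.mean(acc,0),4).tolist(),"std",np.round(np.std(acc,0)[6:9],2))
E
python3 ang.py
```

```text
[0.5263, -0.366, 0.0299, 0.5465, -0.3952, 0.0355, -55.3426, -48.3452, -46.3809, 13.0, 2.0] std [0.05 0.12 0.16]
```

Run:
```python
from h import *
c=snap("scene");u0,v0=174,182;w=c["color"][v0:215,u0:206]
h=cv2.cvtColor(w,cv2.COLOR_RGB2HSV)
for r in range(33): print(v0+r,"".join("B" if h[r,k,1]>110 and h[r,k,2]>90 else str(min(9,h[r,k,2]//26)) for k in range(32)))
# predicted pixels of pointer polyline for angles, about C from top view and from grip
for C in((.5263,-.366),(.529,-.367)):
  for a in(-46,-50,-55,-60):
    d=np.array([np.cos(np.radians(a)),np.sin(np.radians(a))])
    pts=[[*C,.12],[*(C+.0215*d),.12],[*(C+.0215*d),.088],[*(C+.028*d),.088],[*(C+.033*d),.088]]
    print(C,a,(proj(c,pts)-[u0,v0]).round(1).tolist(), (proj(snap("top"),pts)-[466,190]).round(1).tolist())
```

```text
182 BBBBBBBBBBBB54222222222222222222
183 BBBBBBBBBBBB42222222222222222222
184 BBBBBBBBBB5322222222222222222222
185 BBBBBBBBB43222211222222222222222
186 BBBBBBBB422222211122222222222222
187 BBBBBB54222222221111222222222222
188 BBBBB532222211111111122222222222
189 BBBB4322221100000000111222222222
190 BBB42222111000000000111122222222
191 B5422221100000000000011111222222
192 43222221000011000000012211122222
193 22222222335531000000001221112222
194 22222334333321000000002422211122
195 22222222111000000000001463221111
196 22222210000000000000000136422211
197 22222210000000000000000016632221
198 22222210000100000000000003632222
199 22222244000000000000000000441222
200 22222453000000000000000000331222
201 2222BBB2100000000000000000331222
202 2222BB44200000000000000001441122
203 22222222100000000000000002431222
204 22222442000000000000000013421122
205 22222454010000000000000032211222
206 22222343201110000000001343111222
207 12222224520111100000013431134210
208 11122225654200000011324211566510
209 11112222454455422544432136666610
210 21111222233456655544222466666630
211 22211122222222222122224
[... 662 characters left out ...]
, [6.2, 17.6]] [[18.6, 13.2], [25.4, 9.0], [22.3, 11.2], [24.3, 10.0], [25.8, 9.1]]
(0.529, -0.367) -46 [[14.0, 10.9], [6.5, 12.2], [9.0, 19.4], [6.8, 19.8], [5.1, 20.1]] [[18.9, 12.2], [24.5, 6.5], [21.3, 8.7], [23.0, 7.0], [24.2, 5.7]]
(0.529, -0.367) -50 [[14.0, 10.9], [6.5, 11.8], [9.0, 19.0], [6.8, 19.3], [5.1, 19.5]] [[18.9, 12.2], [24.9, 6.9], [21.7, 9.1], [23.5, 7.5], [24.8, 6.3]]
(0.529, -0.367) -55 [[14.0, 10.9], [6.6, 11.3], [9.1, 18.6], [6.9, 18.7], [5.2, 18.8]] [[18.9, 12.2], [25.3, 7.4], [22.2, 9.7], [24.1, 8.2], [25.5, 7.2]]
(0.529, -0.367) -60 [[14.0, 10.9], [6.7, 10.8], [9.2, 18.1], [7.0, 18.1], [5.3, 18.0]] [[18.9, 12.2], [25.7, 8.0], [22.6, 10.2], [24.6, 9.0], [26.2, 8.1]]
```

Top view reading: pointer at about -48°, mark at about -55°. The knob needs about 6.5° more clockwise, so I go back and regrip.

```bash
python3 -m creep '[{"grip":0,"delta_pos":[0.15,0.45,0],"rotation":[0,0,0.08]},{"grip":0,"delta_pos":[0.3,0.9,0],"rotation":[0,0,0.16]},{"grip":0,"delta_pos":[0.36,1,0],"rotation":[0,0,0.24]},{"grip":0,"delta_pos":[0.36,1,0],"rotation":[0,0,0.31]},{"grip":0,"delta_pos":[0.36,1,0],"rotation":[0,0,0.31]}]'
python3 -c "
from h import *
print(go([.529,-.367,.216],[180,0,-35]))"
```

```text
clock: 27.7
tool_pos: [0.477, -0.136, 0.2558]
orientation: [180.0, -0.1, -35.3]
force: [-0.1, 0.1, -0.2]
opening: 0.0877
gripper_force: 0.0
(array([1.759, 1.584, 0.402]), array([ 0.   , -0.001, -0.003]))
```

```bash
python3 -m creep '[{"grip":0,"delta_pos":[0.33,0.3,0.1],"rotation":[0,0,0]},{"grip":0,"delta_pos":[0.66,0.6,0.2],"rotation":[0,0,0]},{"grip":0,"delta_pos":[0.9,0.8,0.2],"rotation":[0,0,0]},{"grip":0,"delta_pos":[0.9,0.8,0.2],"rotation":[0,0,0]}]'>/dev/null
python3 -m creep '[{"grip":0,"delta_pos":[0.33,0.3,0.1],"rotation":[0,0,0]},{"grip":0,"delta_pos":[0.66,0.6,0.2],"rotation":[0,0,0]},{"grip":0,"delta_pos":[0.86,0.78,0.2],"rotation":[0,0,0]},{"grip":0,"delta_pos":[0.86,0.78,0.2],"rotation":[0,0,0]},{"grip":0,"delta_pos":[0.86,0.78,0.2],"rotation":[0,0,0]}]'
python3 -c "
from h import *
print(go([.529,-.367,.117],[180,0,-35]))"
```

```text
clock: 28.6
tool_pos: [0.53, -0.3656, 0.2161]
orientation: [180.0, -0.1, -35.1]
force: [0.5, 0.6, 0.3]
opening: 0.0876
gripper_force: 0.0
(array([-0.002,  0.017,  0.991]), array([ 0.   , -0.001, -0.001]))
```

```bash
python3 -m creep '[{"grip":0.1,"delta_pos":[0,0.02,0.4],"rotation":[0,0,0]},{"grip":0.2,"delta_pos":[0,0.02,0.8],"rotation":[0,0,0]},{"grip":0.3,"delta_pos":[0,0.02,0.99],"rotation":[0,0,0]},{"grip":0.3,"delta_pos":[0,0.02,0.99],"rotation":[0,0,0]},{"grip":0.3,"delta_pos":[0,0.02,0.99],"rotation":[0,0,0]}]'
python3 -m creep '[{"grip":1,"delta_pos":[0,0,0],"rotation":[0,0,0]},{"grip":1,"delta_pos":[0,0,0],"rotation":[0,0,0]},{"grip":1,"delta_pos":[0,0,0],"rotation":[0,0,0]},{"grip":1,"delta_pos":[0,0,0],"rotation":[0,0,0]},{"grip":1,"delta_pos":[0,0,0],"rotation":[0,0,0]}]'
python3 -m creep '[{"grip":1,"delta_pos":[0,0,0],"rotation":[0,0,0.036]},{"grip":1,"delta_pos":[0,0,0],"rotation":[0,0,0.072]},{"grip":1,"delta_pos":[0,0,0],"rotation":[0,0,0.072]},{"grip":1,"delta_pos":[0,0,0],"rotation":[0,0,0.072]}]'
python3 -m creep '[{"grip":0,"delta_pos":[0,0,0],"rotation":[0,0,0]},{"grip":0,"delta_pos":[0,0,0],"rotation":[0,0,0]},{"grip":0,"delta_pos":[0,0,0],"rotation":[0,0,0]},{"grip":0,"delta_pos":[0,0,-0.4],"rotation":[0,0,0]},{"grip":0,"delta_pos":[0,0,-0.9],"rotation":[0,0,0]}]'
```

```text
clock: 29.1
tool_pos: [0.5298, -0.367, 0.1187]
orientation: [180.0, -0.2, -35.0]
force: [0.5, 0.1, 0.8]
opening: 0.0619
gripper_force: 0.0
clock: 29.6
tool_pos: [0.5303, -0.3673, 0.119]
orientation: [-179.9, -0.3, -35.1]
force: [1.5, 4.9, 5.6]
opening: 0.0423
gripper_force: 30.0
clock: 30.0
tool_pos: [0.5302, -0.3674, 0.119]
orientation: [-179.9, -0.3, -41.6]
force: [2.4, 4.6, 5.2]
opening: 0.0423
gripper_force: 30.0
clock: 30.5
tool_pos: [0.5273, -0.3672, 0.2058]
orientation: [179.9, 0.2, -41.7]
force: [1.2, -0.7, 0.1]
opening: 0.077
gripper_force: 0.0
```

```bash
python3 -m creep '[{"grip":0,"delta_pos":[-0.3,-0.2,-0.5],"rotation":[0,0,-0.08]},{"grip":0,"delta_pos":[-0.6,-0.4,-0.5],"rotation":[0,0,-0.16]},{"grip":0,"delta_pos":[-0.95,-0.6,-0.5],"rotation":[0,0,-0.24]},{"grip":0,"delta_pos":[-0.95,-0.6,-0.5],"rotation":[0,0,-0.32]},{"grip":0,"delta_pos":[-0.95,-0.6,-0.5],"rotation":[0,0,-0.392]}]'>/dev/null
python3 -m creep '[{"grip":0,"delta_pos":[-0.2,-0.45,0],"rotation":[0,0,0]},{"grip":0,"delta_pos":[-0.2,-0.9,0],"rotation":[0,0,0]},{"grip":0,"delta_pos":[-0.2,-1,0],"rotation":[0,0,0]}]'>/dev/null
python3 -m creep '[{"grip":0,"delta_pos":[0,-0.45,0],"rotation":[0,0,0]},{"grip":0,"delta_pos":[0,-0.9,0],"rotation":[0,0,0]},{"grip":0,"delta_pos":[0,-1,0],"rotation":[0,0,0]},{"grip":0,"delta_pos":[0,-1,0],"rotation":[0,0,0]}]'
python3 ang.py; python3 kn.py
python3 - <<'E'
from h import *
c=snap("scene");u0,v0=174,182;w=c["color"][v0:215,u0:206]
h=cv2.cvtColor(w,cv2.COLOR_RGB2HSV)
for r in range(7,24): print(v0+r,"".join("B" if h[r,k,1]>110 and h[r,k,2]>90 else str(min(9,h[r,k,2]//26)) for k in range(20)))
E
```

```text
clock: 31.7
tool_pos: [0.5001, -0.0574, 0.2571]
orientation: [179.9, -0.1, -6.2]
force: [0.1, 0.1, -0.3]
opening: 0.0878
gripper_force: 0.0
[0.5258, -0.3652, 0.0297, 0.5476, -0.3942, 0.0362, -53.0081, -54.6197, -50.0717, 15.0, 3.0] std [0.09 0.27 0.02]
190 3333233332111111111112222322322233
191 3333333333333333333211111111122222
192 3333333333333333333333333333321111
193 3333333333333455443333333333333333
194 3333333334556556666544333333333333
195 3333333335666422333325433333333333
196 3333333356531010111111233333333333
197 3333335642100011111111122553333333
198 3333346620000111111111123664333333
199 3333456400001111111111256533333333
200 3333344100001111111113553213333333
201 3331233000001111111135531223333333
202 3312431000011111111255311124433333
203 3313440000011111111133111223333333
204 3323431000011111111111112223333333
205 3323430100001111111211111215533333
206 3123440100001111111111111125543333
207 3123330000001111111111111236533333
208 3112441000000111111111211156433333
209 3222442000000011111112121145433333
210 3312344000000000111111111454333333
211 3322244210000000000000002565333333
212 3333234421000000000000114654333333
213 3333223342000000000001146643333333
214 3333332444210100000012356543333333
215 3333333244443211111235654333333333
216 3333333325666544344666543333333333
217 3333333333456666666654433333333333
218 3333333333333455544443333333333333
219 3333333333333333333333333333333333
220 3333333333333333333333333333333333
221 2222222232333233333333333333333333
189 BBBB4322221100000011
190 BBB42222210010000000
191 B5422221000000000000
192 43222221001111000000
193 22222245555431000000
194 22222233333321000000
195 22222210000000000000
196 22222210011000000100
197 22222210000000000000
198 22222210001000000000
199 22222244000000000000
200 22222454100000000000
201 2222BB64100000000000
202 2222BB32000000000000
203 22222321000000000000
204 22223442000000000000
205 22222464110000000000
```

The pointer line now runs straight into the mark: its end is at (491,198), next to the mark at (492,198), and the angle difference is about 1–2°. Next is the guard.

```bash
python3 -m creep '[{"grip":0,"delta_pos":[0.3,0.4,0],"rotation":[0,0,0]},{"grip":0,"delta_pos":[0.5,0.8,0],"rotation":[0,0,0]},{"grip":0.2,"delta_pos":[0.63,1,0],"rotation":[0,0,0]},{"grip":0.3,"delta_pos":[0.63,1,0],"rotation":[0,0,0]}]'>/dev/null
python3 -m creep '[{"grip":0.3,"delta_pos":[0,0.45,0],"rotation":[0,0,0]},{"grip":0.3,"delta_pos":[0,0.9,0.2],"rotation":[0,0,0]},{"grip":0.3,"delta_pos":[0,0.94,0.5],"rotation":[0,0,0]},{"grip":0.3,"delta_pos":[0,0.94,0.5],"rotation":[0,0,0]},{"grip":0.3,"delta_pos":[0,0.94,0.5],"rotation":[0,0,0]}]'
python3 -c "
from h import *
print(go([.5418,-.2577,.150],[180,0,-6.4]))"
```

```text
clock: 32.85
tool_pos: [0.5407, -0.2587, 0.2076]
orientation: [179.9, -0.0, -6.4]
force: [0.4, 0.3, 1.5]
opening: 0.061
gripper_force: 0.0
(array([ 0.009, -0.012,  0.576]), array([ 0.001, -0.001,  0.   ]))
```

```bash
python3 -m creep '[{"grip":0.3,"delta_pos":[0,-0.01,0.3],"rotation":[0,0,0]},{"grip":0.3,"delta_pos":[0,-0.01,0.57],"rotation":[0,0,0]},{"grip":0.3,"delta_pos":[0,-0.01,0.57],"rotation":[0,0,0]},{"grip":1,"delta_pos":[0,-0.01,0.57],"rotation":[0,0,0]},{"grip":1,"delta_pos":[0,-0.01,0.57],"rotation":[0,0,0]}]'
python3 -m creep '[{"grip":1,"delta_pos":[0,0,0],"rotation":[0,0,0]},{"grip":1,"delta_pos":[0,0,0],"rotation":[0,0,0]},{"grip":1,"delta_pos":[0,0,0],"rotation":[0,0,0]},{"grip":1,"delta_pos":[0,0,0],"rotation":[0,0,0]},{"grip":1,"delta_pos":[0,0,0],"rotation":[0,0,0]}]'
```

```text
clock: 33.35
tool_pos: [0.5429, -0.2575, 0.1529]
orientation: [179.9, -0.3, -6.3]
force: [0.1, -0.8, -0.0]
opening: 0.0506
gripper_force: 0.0
clock: 33.85
tool_pos: [0.5415, -0.2579, 0.1507]
orientation: [179.9, -0.1, -6.3]
force: [-0.2, -0.4, 3.5]
opening: 0.0137
gripper_force: 30.0
```

```bash
python3 -m creep '[{"grip":1,"delta_pos":[0,0.15,0],"rotation":[0,0,0]},{"grip":1,"delta_pos":[0,0.3,0],"rotation":[0,0,0]},{"grip":1,"delta_pos":[0,0.45,0],"rotation":[0,0,0]},{"grip":1,"delta_pos":[0,0.6,0],"rotation":[0,0,0]},{"grip":1,"delta_pos":[0,0.7,0],"rotation":[0,0,0]}]'
python3 -m creep '[{"grip":1,"delta_pos":[0,0.1,0],"rotation":[0,0,0]},{"grip":1,"delta_pos":[0,0.2,0],"rotation":[0,0,0]},{"grip":1,"delta_pos":[0,0.3,0],"rotation":[0,0,0]},{"grip":1,"delta_pos":[0,0.38,0],"rotation":[0,0,0]},{"grip":1,"delta_pos":[0,0.41,0],"rotation":[0,0,0]}]'
```

```text
clock: 34.35
tool_pos: [0.5332, -0.3292, 0.1507]
orientation: [179.9, -0.1, -6.4]
force: [-1.7, 2.3, 5.5]
opening: 0.0136
gripper_force: 30.0
clock: 34.85
tool_pos: [0.5287, -0.3672, 0.1507]
orientation: [-179.9, -0.1, -6.4]
force: [0.3, 28.1, 16.6]
opening: 0.0136
gripper_force: 30.0
```

```bash
python3 -m creep '[{"grip":1,"delta_pos":[0,0.02,0],"rotation":[0,0,0]},{"grip":1,"delta_pos":[0,0.03,0],"rotation":[0,0,0]},{"grip":1,"delta_pos":[0,0.03,0],"rotation":[0,0,0]}]'
```

```text
clock: 35.15
tool_pos: [0.5288, -0.3672, 0.1506]
orientation: [-179.7, -0.1, -6.4]
force: [-0.4, 28.0, 14.7]
opening: 0.0141
gripper_force: 30.0
```

The guard is home: it stopped after 110 mm of travel with 28 N at the stop, over the knob axis. I ease off, release, rise, and go behind the bar with the fingers shut.

```bash
cat > bar.py <<'E'
from h import *
K=np.array([.529,-.3672]);X=np.array([.9938,-.1115]);Y=np.array([.1115,.9938]);PV=K-.062*X+.059*Y
def E(x,z,dy=.003):
    p=[*(PV+(x-.021)*X+dy*Y),.091+z+.022];return go(p,[180,0,-96.4]),np.round(p,4)
E
python3 -m creep '[{"grip":1,"delta_pos":[0,-0.035,0],"rotation":[0,0,0]},{"grip":0.7,"delta_pos":[0,-0.035,0],"rotation":[0,0,0]},{"grip":0.7,"delta_pos":[0,-0.035,0],"rotation":[0,0,0]},{"grip":0.7,"delta_pos":[0,-0.035,-0.3],"rotation":[0,0,0]},{"grip":0.7,"delta_pos":[0,-0.035,-0.7],"rotation":[0,0,0]}]'
python3 -m creep '[{"grip":1,"delta_pos":[-0.3,0,-0.45],"rotation":[0,0,0.09]},{"grip":1,"delta_pos":[-0.6,0,-0.6],"rotation":[0,0,0.18]},{"grip":1,"delta_pos":[-0.9,0,-0.6],"rotation":[0,0,0.27]},{"grip":1,"delta_pos":[-1,0,-0.6],"rotation":[0,0,0.36]},{"grip":1,"delta_pos":[-1,0,-0.6],"rotation":[0,0,0.45]}]'
python3 -m creep '[{"grip":1,"delta_pos":[0,0,0],"rotation":[0,0,0.09]},{"grip":1,"delta_pos":[0,0,0],"rotation":[0,0,0.18]},{"grip":1,"delta_pos":[0,0,0],"rotation":[0,0,0.27]},{"grip":1,"delta_pos":[0,0,0],"rotation":[0,0,0.36]},{"grip":1,"delta_pos":[0,0,0],"rotation":[0,0,0.45]}]'
python3 -c "
from bar import *
print(PV,E(-.115,.15));print(E(-.115,.085))"
```

```text
clock: 35.65
tool_pos: [0.5276, -0.3678, 0.2184]
orientation: [-180.0, 0.2, -6.4]
force: [1.4, -0.9, 0.9]
opening: 0.0264
gripper_force: 0.0
clock: 36.15
tool_pos: [0.4279, -0.357, 0.281]
orientation: [-179.9, -0.2, -47.3]
force: [1.1, -0.2, -0.3]
opening: 0.0006
gripper_force: 0.0
clock: 36.65
tool_pos: [0.4293, -0.3571, 0.28]
orientation: [-179.9, -0.1, -87.7]
force: [-0.5, 0.1, 0.7]
opening: 0.0004
gripper_force: 0.0
[ 0.4739629 -0.3016528] ((array([-0.771,  0.872,  0.167]), array([-0.001, -0.001,  0.096])), array([ 0.3391, -0.2835,  0.263 ]))
((array([-0.772,  0.874,  0.817]), array([-0.001, -0.001,  0.096])), array([ 0.3391, -0.2835,  0.198 ]))
```

```bash
python3 -m creep '[{"grip":1,"delta_pos":[-0.3,0.35,0],"rotation":[0,0,0.05]},{"grip":1,"delta_pos":[-0.6,0.7,0],"rotation":[0,0,0.096]},{"grip":1,"delta_pos":[-0.77,0.87,0.1],"rotation":[0,0,0.096]},{"grip":1,"delta_pos":[-0.77,0.87,0.3],"rotation":[0,0,0.096]},{"grip":1,"delta_pos":[-0.77,0.87,0.3],"rotation":[0,0,0.096]}]'
python3 -m creep '[{"grip":1,"delta_pos":[0,0,0.3],"rotation":[0,0,0]},{"grip":1,"delta_pos":[0,0,0.52],"rotation":[0,0,0]},{"grip":1,"delta_pos":[0,0,0.52],"rotation":[0,0,0]}]'
python3 -c "
from bar import *
print(E(-.115,.085));print(E(-.06,.085));print(E(-.005,.085))"
```

```text
clock: 37.15
tool_pos: [0.3376, -0.2831, 0.2485]
orientation: [-180.0, -0.0, -96.0]
force: [1.1, -0.9, -0.1]
opening: 0.0005
gripper_force: 0.0
clock: 37.45
tool_pos: [0.3381, -0.2835, 0.196]
orientation: [179.8, -0.0, -96.0]
force: [1.0, -0.7, -0.2]
opening: 0.0006
gripper_force: 0.0
((array([-0.001, -0.01 , -0.02 ]), array([ 0.002, -0.   ,  0.004])), array([ 0.3391, -0.2835,  0.198 ]))
((array([ 0.002, -0.56 , -0.021]), array([ 0.002, -0.   ,  0.004])), array([ 0.3938, -0.2896,  0.198 ]))
((array([ 0.006, -1.11 , -0.023]), array([ 0.002, -0.   ,  0.004])), array([ 0.4485, -0.2958,  0.198 ]))
```

```bash
python3 -m creep '[{"grip":1,"delta_pos":[0,-0.14,-0.02],"rotation":[0,0,0.004]},{"grip":1,"delta_pos":[0,-0.28,-0.02],"rotation":[0,0,0.004]},{"grip":1,"delta_pos":[0,-0.42,-0.02],"rotation":[0,0,0.004]},{"grip":1,"delta_pos":[0,-0.56,-0.02],"rotation":[0,0,0.004]}]'
python3 -m creep '[{"grip":1,"delta_pos":[0,-0.14,0],"rotation":[0,0,0]},{"grip":1,"delta_pos":[0,-0.28,0],"rotation":[0,0,0]},{"grip":1,"delta_pos":[0,-0.42,0],"rotation":[0,0,0]},{"grip":1,"delta_pos":[0,-0.55,0],"rotation":[0,0,0]}]'
python3 -c "
from bar import *
for e in((.018,.088),(.04,.080),(.059,.067),(.074,.049),(.084,.028),(.088,.004)):print(E(*e)[0][0])"
```

```text
clock: 37.85
tool_pos: [0.3964, -0.2896, 0.2009]
orientation: [-179.9, -0.1, -96.3]
force: [-2.5, 0.0, 3.0]
opening: 0.0005
gripper_force: 1.4
clock: 38.25
tool_pos: [0.451, -0.2954, 0.2001]
orientation: [-179.9, -0.1, -96.3]
force: [-0.0, -1.0, 0.7]
opening: 0.0006
gripper_force: 0.3
[ 0.007 -0.205 -0.008]
[ 0.007 -0.425  0.072]
[ 0.007 -0.615  0.202]
[ 0.007 -0.764  0.383]
[ 0.007 -0.864  0.593]
[ 0.007 -0.903  0.833]
```

```bash
python3 -m creep '[{"grip":1,"delta_pos":[0.01,-0.2,0],"rotation":[0,0,0]},{"grip":1,"delta_pos":[0.01,-0.42,0.07],"rotation":[0,0,0]},{"grip":1,"delta_pos":[0.01,-0.61,0.2],"rotation":[0,0,0]},{"grip":1,"delta_pos":[0.01,-0.76,0.38],"rotation":[0,0,0]},{"grip":1,"delta_pos":[0.01,-0.82,0.5],"rotation":[0,0,0]}]'
python3 -c "
from bar import *
for e in((.084,.028),(.088,.015),(.088,.004)):print(E(*e)[0][0])"
```

```text
clock: 38.75
tool_pos: [0.5326, -0.3054, 0.1488]
orientation: [-179.9, -0.1, -96.3]
force: [-0.3, -0.2, 1.5]
opening: 0.0006
gripper_force: 0.3
[-0.002 -0.043  0.078]
[-0.002 -0.083  0.208]
[-0.002 -0.083  0.318]
```

```bash
python3 -m creep '[{"grip":1,"delta_pos":[0,-0.04,0.08],"rotation":[0,0,0]},{"grip":1,"delta_pos":[0,-0.07,0.2],"rotation":[0,0,0]},{"grip":1,"delta_pos":[0,-0.07,0.28],"rotation":[0,0,0]},{"grip":1,"delta_pos":[0,-0.07,0.32],"rotation":[0,0,0]},{"grip":1,"delta_pos":[0,-0.07,0.34],"rotation":[0,0,0]}]'
python3 -c "
from bar import *
print(E(.088,.005))"
```

```text
clock: 39.25
tool_pos: [0.5376, -0.3062, 0.1179]
orientation: [-179.9, -0.1, -96.3]
force: [-7.3, 7.1, 21.4]
opening: 0.0001
gripper_force: 10.7
((array([-0.004, -0.033, -0.001]), array([-0.001, -0.001,  0.001])), array([ 0.5409, -0.3061,  0.118 ]))
```

The fingertips are at z = 0.096, the top of the level bar, with a firm 21 N reaction. I withdraw and check everything.

```bash
python3 -m creep '[{"grip":1,"delta_pos":[0,0,-0.3],"rotation":[0,0,0]},{"grip":1,"delta_pos":[0,0,-0.7],"rotation":[0,0,0]},{"grip":1,"delta_pos":[0,0,-1],"rotation":[0,0,0]},{"grip":1,"delta_pos":[0,0,-1],"rotation":[0,0,0]}]' >/dev/null
python3 -m creep '[{"grip":1,"delta_pos":[-0.2,0.4,-0.4],"rotation":[0,0,0]},{"grip":1,"delta_pos":[-0.6,0.8,-0.4],"rotation":[0,0,0]},{"grip":1,"delta_pos":[-1,1,-0.4],"rotation":[0,0,0]},{"grip":1,"delta_pos":[-1,1,-0.4],"rotation":[0,0,0]}]' >/dev/null
python3 -m creep '[{"grip":1,"delta_pos":[-0.45,0,0],"rotation":[0,0,0]},{"grip":1,"delta_pos":[-0.9,0,0],"rotation":[0,0,0]},{"grip":1,"delta_pos":[-1,0,0],"rotation":[0,0,0]},{"grip":1,"delta_pos":[-1,0,0],"rotation":[0,0,0]}]' >/dev/null
python3 -m creep '[{"grip":1,"delta_pos":[-0.45,0,0],"rotation":[0,0,0]},{"grip":1,"delta_pos":[-0.9,0,0],"rotation":[0,0,0]},{"grip":1,"delta_pos":[-1,0,0],"rotation":[0,0,0]},{"grip":1,"delta_pos":[-1,0,0],"rotation":[0,0,0]}]'
python3 - <<'E'
from h import *
s=snap("top");c=snap("scene")
a=cv2.resize(s["color"][150:250,400:520,::-1],(400,333),interpolation=cv2.INTER_CUBIC)
b=cv2.resize(c["color"][160:270,140:270,::-1],(394,333),interpolation=cv2.INTER_CUBIC)
r=cv2.resize(c["color"][225:405,200:420,::-1],(318,260));q=cv2.resize(s["color"][60:300,70:520,::-1],(476,254));q=cv2.copyMakeBorder(q,0,6,0,0,cv2.BORDER_CONSTANT)
cv2.imwrite("pics/end.png",np.vstack([np.hstack([a,b]),np.hstack([r,q])]))
E
```

```text
clock: 40.85
tool_pos: [0.4717, 0.0036, 0.2556]
orientation: [-179.9, -0.1, -96.3]
force: [0.3, 0.3, -0.7]
opening: 0.0003
gripper_force: 0.0
```

View pics/end.png

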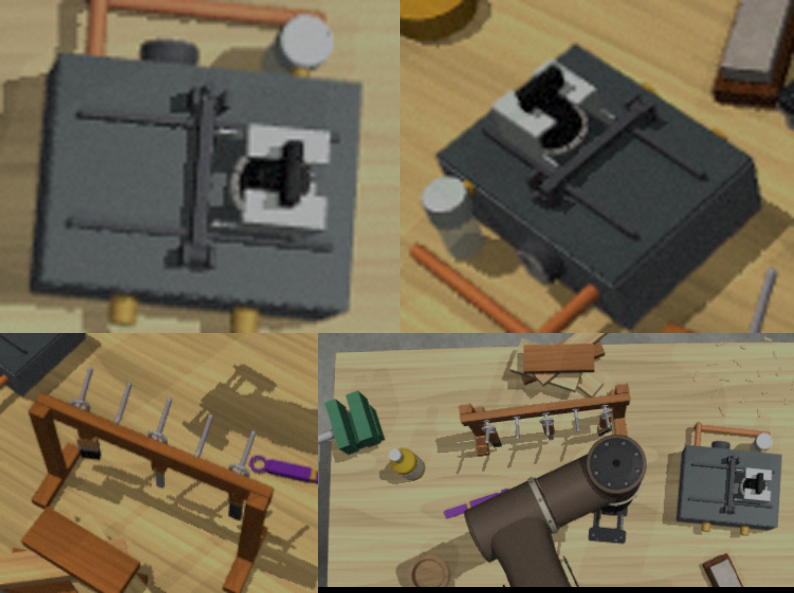

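The final picture shows the guard over the knob, the bar level with its end between the keeper cheeks, and the rasp, chisel and brush hanging still. The bowl blank, glue bottle and whetstone look undisturbed.

```bash
python3 -c "
from plant import ctrl
print(ctrl.close_job())"
```

```text
the job is handed in; nothing more can be done
None
```

The job is handed in (no verdict came back): rasp, chisel and brush hang on pegs 1, 3 and 5 (no scraper was on the bench), the knob points at the standby mark to within about 2° by camera, the guard is fully home, and the bar was lowered last into its keeper.

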